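Start the roller mixer behind the radiation shield with the reach rod

ROBOT

A 6-joint arm with a two-finger parallel gripper is mounted at the origin on the work surface. World frame = base frame: x ahead of the robot, y to its left, z up, the work surface at z = 0. Lengths are in m, angles in degrees, forces in N, time in s.
With the tool pointing down it reaches from about 0.35 to 0.875 m from the base axis. Payload 4.2 kg.
Tool frame: the origin (TCP) lies midway between the tips of the shut fingers; the grasp point (between the pads) lies 19 mm behind it; z points along the fingers, y is the line along which they close (so a half turn about z gives the same grasp; the last joint's range is limited). The gripper opens to 87 mm and grips with 3 to 60 N. Pads are 19 mm wide; open, the fingers measure 117 mm over their backs; the gripper's body (75 mm by 190 mm) begins 51 mm behind the grasp point.
Start: joints at [83.801, 22.042, 0.453, 0, -68.411, -14.817], TCP at [0.224, 0.583, 0.223] pointing down, gripper open.
Joint ranges: [-179.83, 179.83], [-69.29, 118.12], [-61.27, 80.66], [-181.25, 117.63], [-171.15, -9.14], [-177.46, 177.46]. Speed limits (degrees/s): [159.86, 159.86, 180, 180, 180, 180].

INTERFACE

Orientations are given as a 3x3 rotation matrix whose columns are the frame's x, y, z axes.
In Python, from station import sense, capture, finish_job, silhouettes, landmark_of gives the robot as it stands.
- The arm moves only by the tool step_arm, never from a script. Its arguments are lists of equal length, an entry for each row: "linear": the shift along the tool's x, y, z in mm, a list of three; "delta_rot": the turn, a rotation vector about the tool's x, y, z in rad, a list of three; "grip": the finger opening in mm, from 0 to 87. A call has 1 to 10 rows; each row shifts and turns the commanded pose from where the row before left it, along the tool's axes as they then stand; what a row does not reach is not made up. A row lasts 1/8 s, in which the tool goes at most 62.5 mm and 10.7 degrees, less where a joint would pass 70% of its speed; a pose out of reach is approached as far as the arm can. A call with a gripper value outside its range is refused whole. The fingers move at their own pace and stop on an object; the grip force is fixed at half the most. Time passes only in rows, so rows that do not move let the fingers close. It gives the time, the measured TCP pose, the force, the opening and the grip force at its end, in the units of the state.
- sense(): the state, without advancing time (a new reading comes with each control period).
- capture(name): name is "scene" or "side" or "wrist"; returns a dict with "img" (384x512x3 uint8, red, green, blue), "fx", "fy", "cx", "cy" (pixels), "world_to_cam" (4x4, takes a point from world to camera coordinates); the wrist camera has in their place "mount" (4x4, takes a point from camera to tool coordinates, whose origin is the TCP and whose axes are the flange's). Camera axes: x right, y up, looking along -z (the intrinsics and any distortion apply to the point x, -y, -z); pixel columns grow to the right and rows downward; lengths in m; the calibration is good to about 2 mm. The wrist camera is an equidistant fisheye: a pixel r from the principal point sees the ray r / f radians off the axis. A picture is of the moment at which its call begins: read the wrist's pose just before it. There is no depth.
- finish_job(): hands the job in; it is judged then, once.
Trained networks look in the newest picture that a camera, given by its name, has taken for a name from the list of things; names that differ only in an ending like _2 or _b are one class to them, and where a whole thing is asked for, a point or a joint stands for the part that bears it (a point fixed in the world has none). Each returns a list of dicts, best first, with "score" (0 to 1); they miss things now and then, are a little off and sometimes report something else, mostly with a low value. They report only what shows in the picture. A call takes as long as a camera call. They do not tell look-alikes from the thing itself.
- silhouettes(camera, label): "mask" (384x512 bool, what is visible of it) and "point" ([column, row] in pixels, amid what is visible of it).
- landmark_of(camera, label): "point" ([column, row] in pixels: a listed point, or the origin of a listed thing).
The state is a dict: "time_s": time; "joints": joint angles; "joint_velocities": joint speeds; "effort": joint torques, N m; "tcp_pos": TCP position; "ee_rot": TCP orientation; "wrist_force": force on the tool from outside, world axes, zero at the start; "moment": the same for the moment, N m; "gripper_width": opening from 0.0 (shut) to 1.0 (fully open); "gripper_force": force on a finger pad.
Only numpy, scipy, OpenCV 4.12 (cv2) and the standard library are available. Lean on these libraries where they do the work, as an engineer would, in place of code of your own. Each camera call takes 0.05 s, during which the arm holds its last target. There are 200 camera calls.

TASK

Take the bent reach rod from its stand and, with your hand staying on the robot's side of the radiation shield, reach over the shield with it and start the tube roller mixer at its highest speed: with the rod's rubber foot gently press the sliding switch down to its stop to unlock it, slide it fully to the left (as the robot sees it) while keeping it held down, and let it spring up locked there. Do not force the switch, leave everything else undisturbed, and lay the rod back in both notches of its stand, its foot hanging at the same end as before.

Things in the scene. Friction and masses are not known exactly. Their poses are not given: they have to be found in the camera images.
- rod: Loose bent reach rod, about 0.15 kg. Black flat-sided handle 110 long (x -65 to 45 mm), 16 wide (y), 22 high (z); grip it across y. Origin: on the rod axis in the handle, at the place to grip. From it an 8 mm steel shaft runs along +x to x = 155, then bends straight down (-z) into a leg with a 14 mm round rubber foot whose bottom is at z = -125. In the stand z is up.
- rod_foot (a point): Lowest point of the rod's rounded rubber foot (14 mm across), at (155, 0, -125) mm in the rod's frame; its axes are those of the rod.
- stand: Fixed white rod stand, base 165 x 100 mm, two 8 mm thick, 50 mm wide uprights at x = -48 and x = +75 mm, 151 mm high, each with an open-topped notch: the rear one 22 mm wide, floor at 134 mm, for the handle, the front one 14 mm wide, floor at 141 mm, for the shaft. Origin: on the bench; +x is the side where the rod's leg hangs.
- stand_rest (a point): Where the rod's origin is when the rod lies in both notches: 145 mm above the stand's origin. Axes as the stand's; the rod lies with its x along this x, and may start up to 8 mm off along x.
- shield: Fixed clear radiation shield: upright amber panel in an aluminium frame, 300 wide (y), 185 high, 14 thick (x); two feet reach 90 mm towards the robot. Origin: centre of its underside, +x away from the robot. The hand must not go past its plane x = 0 (anywhere along y or above); only the rod may.
- mixer: Fixed white roller mixer behind the shield, 220 (x) x 280 (y) mm. Origin: centre of its underside; +x away from the robot, +y to the left. Front control ledge (x -110 to -44) is 82 mm high and carries the switch and, 90 mm to the left of the middle, a timer dial 14 mm high; four rollers with tubes behind the ledge, up to 105 mm high. Breaks above 10 N, all touches added up.
- switch_pad (a point): Middle of the top of the switch's saddle-shaped thumb piece; moves with it; axes as the mixer's. Ribbed flat pad 26 (x) x 26 (y) mm between two cross rims 4 thick and 6.5 mm high, at y = -15 and +15 mm; 14.5 mm above the ledge when up. At the start at (-78, -60, 96.5) mm in the mixer's frame. Push the left (+y) rim with the foot to slide it.
- switch_slide (a joint): Travel of the switch along the mixer's +y, in m: 0 = off (start), notches for the speeds at 0.010, 0.020 and 0.030 (highest), hard stops at both ends, 0.8 N of friction. In a notch it has about 1.7 mm of play and is locked, and must not be forced; it slides on past the lock bars between the notches only while held pressed (nearly) to its bottom stop. Let go in a notch, it springs up and locks.
- switch_press (a joint): How far the thumb piece is pressed down, in m, 0 = up. Spring: 1.6 N to start it, 0.12 N more per mm. The hard bottom stop it runs on has to be felt (the force rises steeply): its depth at mid-travel differs at each start, 4.5 to 9.5 mm, and from off to the far end it may rise or fall by up to 4.5 mm. Free to slide within 1 mm above the stop. Reads below 0.001 when up and locked.
- tube_rack: Loose white tube rack with capped tubes, 66 x 110 mm, 102 high, origin at the centre of its underside. It stands to one side of the work, the rod's stand to the other. Leave it alone.
- vial_pot: Loose metal vial pot, 52 mm across, 62 high, origin at the centre of its underside. On the bench in front of the shield. Leave it alone.
- tip_box: Loose yellow pipette-tip box with clear lid, 87 x 122 mm, 67 high, origin at the centre of its underside. On the bench in front of the shield. Leave it alone.
Mind the look-alikes: they are no part of the job. Several things have the shape of the rod; the one meant has the colours described above.

How it is judged:
By the outcome, as a careful person would: the job done as asked, in the order asked, and still so for the second after the job is handed in, with the robot touching nothing.
It also fails if it takes over 72 s, if anything falls off the work surface, if the arm or the gripper's body presses on something with over 40 N, if the wrist force passes 120 N, or if a joint passes its speed limit or range.

## Working session

There is one attempt and no reset: what is moved stays moved. The work goes in short steps, Python scripts to look and compute and a tool call to move; the robot and the scene stay as the last step left them, time stands still between calls to the robot, and variables do not carry over. Pictures are saved under pics/ and viewed, at most 10 in all, crops included, and the job is handed in when it is done.

Besides the shell and the picture viewer there is one more tool, called after "Call:" as name(argument=value, ...), one argument or row to a line, values as JSON. step_arm: Moves the arm, as the interface text tells. Its arguments: {"type":"object","properties":{"linear":{"type":"array"},"delta_rot":{"type":"array"},"grip":{"type":"array"}},"required":["linear","delta_rot","grip"]}

```bash
mkdir -p pics; ls; cat > h.py <<'E'
import numpy as np,cv2
from station import sense,capture,finish_job,silhouettes,landmark_of
def P(c):
    W=np.array(c["world_to_cam"]);K=np.array([[c["fx"],0,c["cx"]],[0,c["fy"],c["cy"]],[0,0,1]])
    return K@np.diag([1,-1,-1])@W[:3]
def tri(Ps,pts):
    A=[]
    for p,(u,v) in zip(Ps,pts): A+= [u*p[2]-p[0],v*p[2]-p[1]]
    A=np.array(A);x=np.linalg.svd(A)[2][-1];x=x[:3]/x[3]
    e=[np.round((p@np.r_[x,1])[:2]/(p@np.r_[x,1])[2]-q,1) for p,q in zip(Ps,pts)]
    return x,e
def onz(p,uv,z):
    u,v=uv;A=np.array([u*p[2]-p[0],v*p[2]-p[1]])
    return np.r_[np.linalg.solve(A[:,:2],-A[:,2]*z-A[:,3]),z]
def proj(p,X):
    q=p@np.r_[X,1];return q[:2]/q[2]
E
python3 - <<'E'
from h import *
print(sense())
S={}
for n in("scene","side"):
    c=capture(n);S[n]=c;cv2.imwrite(f"pics/{n}.png",c["img"][:,:,::-1])
    print(n,{k:c[k] for k in c if k not in("img",)})
Ps=[P(S["scene"]),P(S["side"])]
for l in["rod","rod_foot","stand","stand_rest","shield","mixer","switch_pad","tube_rack","vial_pot","tip_box"]:
    r=[landmark_of(n,l)for n in S]
    print(l,[[(np.round(d["point"]).tolist(),round(d["score"],2)) for d in x[:4]] for x in r])
    if all(r): x,e=tri(Ps,[x[0]["point"] for x in r]);print("   ",x.round(4),e)
im=np.hstack([cv2.resize(S[n]["img"],(512,384)) for n in S]);
E
```

```text
pics
{'time_s': 0.0, 'joints': array([ 8.38005852e+01,  2.20889609e+01,  3.79659835e-01, -2.89772893e-02,
       -6.84126843e+01, -1.48157248e+01]), 'joint_velocities': array([-0.04773246, -0.02893233, -0.05434515,  0.01377552,  0.02183477,
       -0.03244036]), 'effort': array([ 5.23828021e-04, -3.90664387e+01,  1.87406248e+01,  4.21980813e+00,
        1.10964183e-02, -1.92785246e-04]), 'tcp_pos': array([0.22390758, 0.5828576 , 0.2214778 ]), 'ee_rot': array([[ 9.33418807e-01, -3.58788022e-01, -6.97433612e-04],
       [-3.58788688e-01, -9.33416525e-01, -2.06576445e-03],
       [ 9.01754826e-05,  2.17845468e-03, -9.99997623e-01]]), 'wrist_force': array([-0.42807028, -0.61061727, -0.07256911]), 'moment': array([-0.02947616,  0.02243816, -0.01012564]), 'gripper_force': 0.0, 'gripper_width': 1.0017661380153866}
scene {'fx': 440.8431220025737, 'fy': 440.8431220025737, 'cx': 254.28585165540207, 'cy': 185.6169646733386, 'world_to_cam': array([[-0.28644733,  0.95806188,  0.00808477,  0.2699084 ],
       [-0.83025713, -0.25242901,  0.49694336,  0.41607184],
       [ 0.47814332,  0.13563566,  
[... 1187 characters left out ...]
shield [[([299.0, 206.0], 0.61)], []]
mixer [[([288.0, 252.0], 0.81)], [([203.0, 250.0], 0.58)]]
    [0.7362 0.0485 0.0052] [array([-0.4, -1. ]), array([-0.7,  0.5])]
switch_pad [[([275.0, 210.0], 0.59)], [([225.0, 216.0], 0.65)]]
    [ 0.6643 -0.0156  0.106 ] [array([0.5, 1.3]), array([ 0.8, -0.7])]
tube_rack [[([370.0, 182.0], 0.64)], [([305.0, 322.0], 0.58)]]
    [ 0.4049  0.261  -0.0104] [array([0.3, 0.8]), array([ 0.6, -0.5])]
vial_pot [[([272.0, 159.0], 0.73)], [([308.0, 222.0], 0.81)]]
    [ 0.4067 -0.0978 -0.0036] [array([-0.5, -1.4]), array([-0.9,  0.9])]
tip_box [[([313.0, 162.0], 0.9)], [([312.0, 257.0], 0.81)]]
    [0.3905 0.0493 0.0079] [array([-0.1, -0.3]), array([-0.2,  0.2])]
```

View pics/scene.png

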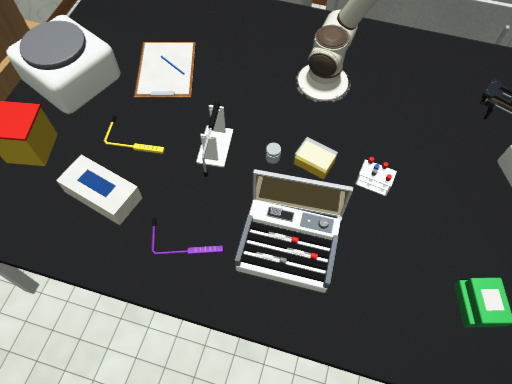

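View pics/side.png

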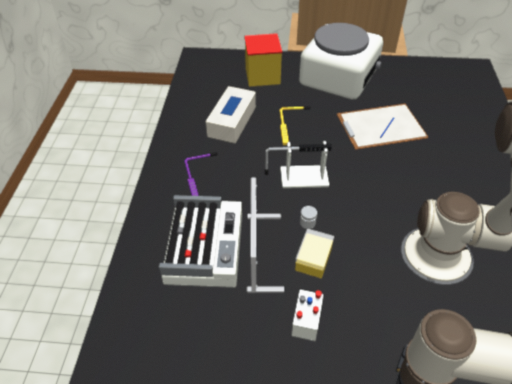

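Scene shows three rod shapes: yellow (134,145), purple (187,250), and a black/steel one in the white stand (210,130). Only the last has the black handle, steel shaft and rubber foot, and it lies in the stand. I'll confirm it in an enlarged crop.

```bash
python3 - <<'E'
from h import *
a=cv2.imread("pics/scene.png");b=cv2.imread("pics/side.png")
A=cv2.resize(a[95:185,190:250],(400,600),interpolation=3)
B=cv2.resize(b[130:200,255:335],(400,350),interpolation=3)
C=cv2.resize(b[195:295,160:260],(400,250),interpolation=3)
o=np.zeros((600,800,3),np.uint8);o[:,:400]=A;o[:350,400:]=B
o[350:]=np.hstack([A[350:],cv2.resize(a[165:290,230:355],(200,250)),cv2.resize(b[170:300,155:285],(200,250))])
cv2.imwrite("pics/crop.png",o)
E
```

```text
(no output)
```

View pics/crop.png

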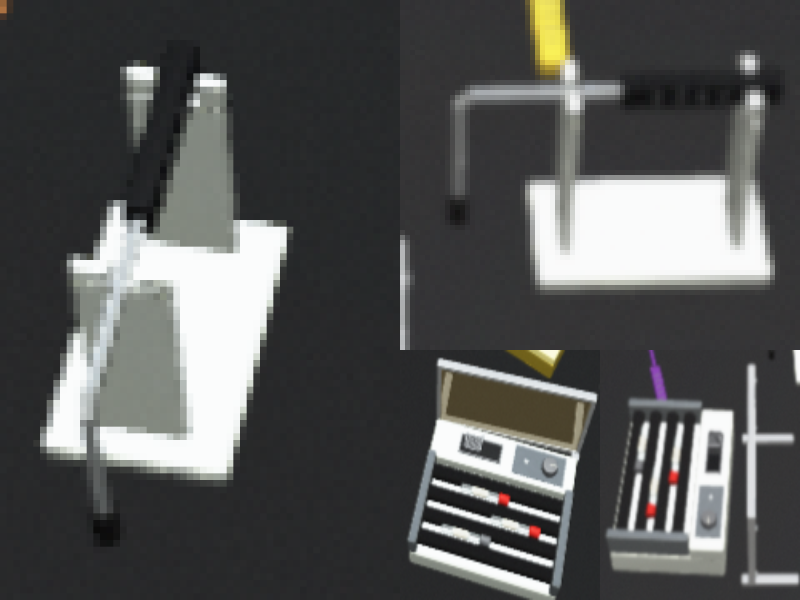

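Confirmed: the crop's black handle, steel shaft, black foot rod lies in the white stand (foot at scene ~(206,174), side ~(266,172)).

```bash
python3 - <<'E'
from h import *
Ps=[P(capture(n)) for n in("scene","side")]
for n,a,b in[("foot",(205.7,174.5),(266.4,171.5)),("bend",(203.8,157),(267,149)),("hfront",(211.5,127.3),(299.4,148.4)),("hrear",(217.5,102),(331.4,147.6))]:
    print(n,*tri(Ps,[a,b]))
L=onz(Ps[0],(255,171),.185);R=onz(Ps[0],(352.5,188.5),.185)
print("shield top",L,R,np.linalg.norm(L-R))
print(onz(Ps[1],(253.8,177.8),.185),onz(Ps[1],(253.8,291),.185))
for l in("shield","mixer","stand","rod"):
  for i,n in enumerate(("scene","side")):
    for s in silhouettes(n,l)[:1]:
        r=cv2.minAreaRect(np.argwhere(s["mask"])[:,::-1].astype(np.float32)); print(l,n,round(s["score"],2),cv2.boxPoints(r).round(1).tolist())
# mixer top corners from hull, scene
for i,n in enumerate(("scene","side")):
    m=silhouettes(n,"mixer")[0]["mask"].astype(np.uint8)
    c=max(cv2.findContours(m,0,1)[0],key=cv2.contourArea)
    print(n,cv2.approxPolyDP(cv2.convexHull(c),3,True)[:,0].tolist())
    m=(silhouettes(n,"shield")or[{"mask":m*0}])[0]["mask"].astype(np.uint8)
    if m.any():
        c=max(cv2.findContours(m,0,1)[0],key=cv2.contourArea)
        print(n,"sh",cv2.approxPolyDP(cv2.convexHull(c),3,True)[:,0].tolist())
E
```

```text
foot [ 0.55865165 -0.28860443  0.03331718] [array([-0.4, -1.2]), array([-0.6,  0.7])]
bend [ 0.55837776 -0.2852235   0.14393399] [array([-0.6, -1.6]), array([-0.9,  0.9])]
hfront [ 0.44649827 -0.29705737  0.14696876] [array([-0.1, -0.4]), array([-0.2,  0.2])]
hrear [ 0.33726089 -0.31373474  0.14389859] [array([-0. , -0.1]), array([-0.1,  0.1])]
shield top [ 0.59072025 -0.10442766  0.185     ] [0.56512889 0.18732986 0.185     ] 0.2928777377685741
[ 0.58537546 -0.10962659  0.185     ] [0.55093791 0.29374996 0.185     ]
shield scene 0.96 [[247.6999969482422, 201.39999389648438], [253.6999969482422, 168.1999969482422], [352.8999938964844, 186.1999969482422], [346.79998779296875, 219.39999389648438]]
shield side 0.98 [[246.89999389648438, 291.79998779296875], [248.5, 177.89999389648438], [284.5, 178.39999389648438], [283.0, 292.20001220703125]]
mixer scene 0.77 [[231.8000030517578, 270.70001220703125], [248.6999969482422, 197.6999969482422], [344.3999938964844, 219.8000030517578], [327.5, 292.79998779296875]]
mixer side 0.76 [[157.3000030517578, 282.70001220703125], [166.0, 191.3000030517
[... 307 characters left out ...]
8.29998779296875, 185.89999389648438], [281.20001220703125, 188.5]]
rod scene 0.67 [[101.30000305175781, 133.5], [113.5999984741211, 115.0999984741211], [164.39999389648438, 148.89999389648438], [152.10000610351562, 167.39999389648438]]
rod side 0.78 [[172.89999389648438, 185.5], [193.60000610351562, 141.8000030517578], [216.60000610351562, 152.8000030517578], [195.89999389648438, 196.39999389648438]]
scene [[253, 200], [339, 220], [332, 272], [325, 291], [236, 269], [235, 257]]
scene sh [[253, 172], [256, 169], [346, 185], [352, 191], [339, 218], [254, 198]]
side [[175, 195], [215, 196], [241, 203], [234, 286], [163, 282], [159, 265]]
side sh [[251, 178], [280, 215], [282, 292], [247, 291]]
```

Call:
step_arm(
  linear=[
    [0, 0, -40],
    [0, 0, -40],
    [0, 0, -40],
    [19, 56.5, 0],
    [19, 56.5, 0],
    [19, 56.5, 0],
    [19, 56.5, 0],
    [19, 56.5, 0],
    [19, 56.5, 0],
    [19, 56.5, 0],
  ],
  delta_rot=[
    [0, 0, -0.166],
    [0, 0, -0.166],
    [0, 0, -0.166],
    [0, 0, 0],
    [0, 0, 0],
    [0, 0, 0],
    [0, 0, 0],
    [0, 0, 0],
    [0, 0, 0],
    [0, 0, 0],
  ],
  grip=[87, 87, 87, 87, 87, 87, 87, 87, 87, 87],
)

```text
time_s: 3.05
tcp_pos: [0.4081, 0.2069, 0.343]
ee_rot: [[0.991, 0.131, 0.001], [0.131, -0.991, 0.001], [0.001, -0.001, -1.0]]
wrist_force: [0.5, 0.5, 0.1]
gripper_width: 1.003
gripper_force: 0.0
```

Call:
step_arm(
  linear=[
    [19, 56.5, 0],
    [19, 56.5, 0],
    [-15.6, 56.5, 0],
    [-15.6, 56.5, 0],
    [-15.6, 56.5, 0],
    [-15.6, 56.5, 0],
    [-15.6, 56.5, 0],
    [-15.6, 56.5, 0],
    [-15.6, 56.5, 0],
    [0, 0, 0],
  ],
  delta_rot=[
    [0, 0, 0],
    [0, 0, 0],
    [0, 0, 0],
    [0, 0, 0],
    [0, 0, 0],
    [0, 0, 0],
    [0, 0, 0],
    [0, 0, 0],
    [0, 0, 0],
    [0, 0, 0],
  ],
  grip=[87, 87, 87, 87, 87, 87, 87, 87, 87, 87],
)

```text
time_s: 4.3
tcp_pos: [0.4025, -0.3078, 0.3418]
ee_rot: [[0.992, 0.125, -0.001], [0.125, -0.992, 0.0], [-0.001, -0.0, -1.0]]
wrist_force: [0.4, -0.3, -0.6]
gripper_width: 1.003
gripper_force: 0.0
```

```bash
cat >> h.py <<'E'
def wpix(c,T,R,X):  # world point -> wrist pixel
    M=np.array(c["mount"]);q=np.linalg.inv(M)@np.r_[R.T@(np.asarray(X)-T),1]
    d=q[:3]*[1,-1,-1];r=np.hypot(d[0],d[1]);th=np.arctan2(r,d[2]);return np.array([c["cx"],c["cy"]])+c["fx"]*th*d[:2]/max(r,1e-9)
def wonz(c,T,R,uv,z): # wrist pixel -> world point on plane z
    a=(np.array(uv)-[c["cx"],c["cy"]])/c["fx"];th=np.hypot(*a)
    d=np.r_[np.sin(th)*a/th,np.cos(th)]*[1,-1,-1];M=np.array(c["mount"]);w=R@(M[:3,:3]@d);o=T+R@M[:3,3]
    return o+w*(z-o[2])/w[2]
E
python3 - <<'E'
from h import *
s=sense();T,R=s["tcp_pos"],s["ee_rot"];c=capture("wrist");cv2.imwrite("pics/w1.png",c["img"][:,:,::-1])
print(s["time_s"],T,R,{k:c[k] for k in c if k!="img"},s["wrist_force"])
np.savez("w1.npz",T=T,R=R)
for l in["rod","rod_foot","stand_rest","shield","mixer","switch_pad","vial_pot","stand"]:
    z={"rod":.145,"rod_foot":.02,"stand_rest":.145,"switch_pad":.0965}.get(l,0)
    print(l,[(np.round(d["point"]).tolist(),round(d["score"],2),wonz(c,T,R,d["point"],z).round(4)) for d in landmark_of("wrist",l)[:3]])
E
```

```text
4.3 [ 0.40252227 -0.30784929  0.34180215] [[ 9.92206143e-01  1.24598977e-01 -1.43704390e-03]
 [ 1.24599357e-01 -9.92207120e-01  1.77566658e-04]
 [-1.40372056e-03 -3.55237473e-04 -9.99998952e-01]] {'fx': 297.3186396354542, 'fy': 297.3186396354542, 'cx': 259.17420592160596, 'cy': 195.28112126112757, 'mount': array([[ 4.51248417e-05,  9.61345756e-01,  2.75344029e-01,
         7.63598990e-02],
       [ 9.99999978e-01,  1.34597576e-05, -2.10879174e-04,
         5.44351358e-04],
       [-2.06433863e-04,  2.75344033e-01, -9.61345734e-01,
        -1.61845910e-01],
       [ 0.00000000e+00,  0.00000000e+00,  0.00000000e+00,
         1.00000000e+00]])} [ 0.37241973 -0.26848572 -0.63947909]
rod [([397.0, 123.0], 0.74, array([ 0.4945, -0.4754,  0.145 ])), ([257.0, 171.0], 0.62, array([ 0.4065, -0.3051,  0.145 ]))]
rod_foot [([456.0, 186.0], 0.88, array([ 0.4066, -0.6985,  0.02  ])), ([260.0, 68.0], 0.65, array([ 0.5508, -0.2908,  0.02  ]))]
stand_rest [([262.0, 166.0], 0.85, array([ 0.4138, -0.3108,  0.145 ]))]
shield [([85.0, 47.0], 0.74, array([0.5808, 0.0443, 0.    ]))]
mixer []
switch_pad []
vial_pot [([141.0, 141.0], 0.78, array([ 0.4088, -0.0949,  0.    ]))]
stand [([257.0, 154.0], 0.71, array([ 0.4076, -0.3035,  0.    ]))]
```

View pics/w1.png

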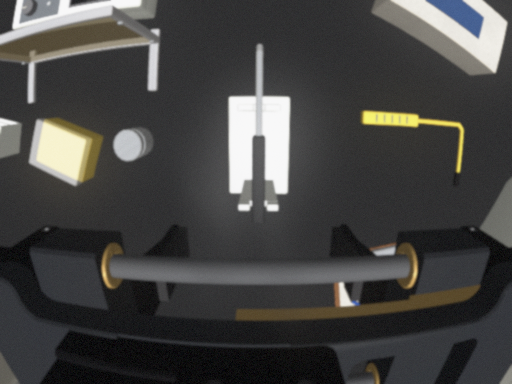

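The wrist view shows the rod below: handle from (259,137) to (259,221), bend at (260,45), stand base columns 229–290; the rod is parallel to the tool x.

```bash
python3 - <<'E'
from h import *
d=np.load("w1.npz");T,R=d["T"],d["R"];c=capture("wrist");im=cv2.cvtColor(c["img"],7)
for r in(60,80,110,130,145,155,165,175,185,200,215):
    g=im[r,235:285].astype(int)
    e=np.abs(np.diff(g)); print(r,[(235+i+.5,np.diff(g)[i]) for i in np.where(e>25)[0]])
col=im[110:235,259].astype(int);print([(110+i,v) for i,v in enumerate(np.diff(col)) if abs(v)>15]); col=im[35:60,260].astype(int);print(col.tolist())
for n,p,z in[("hf",(259,137),.156),("hr",(259,221),.156),("bend",(260,45),.149),("b",(229,97),.006),("b",(290,97),.006),("b",(229,193),.006),("b",(290,193),.006)]:
    X=wonz(c,T,R,p,z);print(n,X.round(4),(R.T@(X-T)).round(4))
E
```

```text
60 [(np.float64(259.5), np.int64(42)), (np.float64(260.5), np.int64(45)), (np.float64(265.5), np.int64(-27)), (np.float64(266.5), np.int64(-44)), (np.float64(267.5), np.int64(-44))]
80 [(np.float64(258.5), np.int64(27)), (np.float64(259.5), np.int64(42)), (np.float64(260.5), np.int64(37)), (np.float64(265.5), np.int64(-34)), (np.float64(266.5), np.int64(-42)), (np.float64(267.5), np.int64(-30))]
110 []
130 []
145 [(np.float64(255.5), np.int64(-65)), (np.float64(256.5), np.int64(-56)), (np.float64(267.5), np.int64(48)), (np.float64(268.5), np.int64(63)), (np.float64(269.5), np.int64(26))]
155 [(np.float64(254.5), np.int64(-39)), (np.float64(255.5), np.int64(-66)), (np.float64(256.5), np.int64(-37)), (np.float64(267.5), np.int64(55)), (np.float64(268.5), np.int64(54))]
165 [(np.float64(254.5), np.int64(-39)), (np.float64(255.5), np.int64(-68)), (np.float64(256.5), np.int64(-34)), (np.float64(266.5), np.int64(32)), (np.float64(267.5), np.int64(69)), (np.float64(268.5), np.int64(41))]
175 [(np.float64(254.5), np.int64(-56)), (np.float64(255.5), np.int64(-62)), (np.float64(266.5), np.int64(40)), (np.float64(267.5), np.int64(69)), (np.float64(268.5), np.int64(37))]
185 [(np.float64(244.5), np.int64(-29)), (np.float64(245.5), np.int64(-51)), (np.float64(274.5), np.int64(32)), (np.float64(275.5), np.int64(47))]
200 [(np.float64(254.5), np.int64(-27))]
215 []
[(135, np.int64(-21)), (136, np.int64(-45)), (137, np.int64(-39)), (138, np.int64(-18))]
[49, 52, 53, 48, 49, 49, 47, 48, 46, 50, 53, 60, 78, 82, 88, 91, 94, 102, 107, 114, 117, 119, 120, 119, 120]
hf [ 0.4494 -0.3023  0.156 ] [0.0475 0.0004 0.1857]
hr [ 0.346  -0.3153  0.156 ] [-0.0567  0.0004  0.1859]
bend [ 0.5592 -0.2897  0.149 ] [0.158  0.0016 0.1926]
b [ 0.4977 -0.2462  0.006 ] [ 0.1026 -0.0492  0.3357]
b [ 0.5103 -0.3461  0.006 ] [0.1026 0.0515 0.3356]
b [ 0.334 -0.264  0.006] [-0.0621 -0.052   0.3359]
b [ 0.3472 -0.3695  0.006 ] [-0.0621  0.0544  0.3359]
```

```bash
python3 - <<'E'
from h import *
s=sense();T,R=s["tcp_pos"],s["ee_rot"];print(s["time_s"],T,R[:,0])
c=capture("wrist");im=cv2.cvtColor(c["img"],7)
def mid(r,lo,hi,sgn):
    d=np.diff(im[r,lo:hi].astype(float))*sgn;x=np.arange(lo,hi-1)+.5
    p=np.clip(d,0,None);n=np.clip(-d,0,None);p[p<15]=0;n[n<15]=0
    return ((p@x)/p.sum()+(n@x)/n.sum())/2
Q=[(mid(r,250,275,1),r,.149) for r in(60,70,80)]+[(mid(r,250,275,-1),r,.156) for r in(145,155,165,175)]+[(262,136.8,.156)]
for u,r,z in Q: X=wonz(c,T,R,(u,r),z);print(round(u,1),r,X.round(4),(R.T@(X-T)).round(4))
E
```

```text
4.8 [ 0.40396793 -0.30397514  0.34282001] [9.91196089e-01 1.32401207e-01 4.82825988e-04]
263.3 60 [ 0.5432 -0.2909  0.149 ] [0.1396 0.0055 0.1939]
263.2 70 [ 0.531  -0.2924  0.149 ] [0.1274 0.0053 0.1939]
263.1 80 [ 0.519 -0.294  0.149] [0.1152 0.0053 0.1939]
262.0 145 [ 0.4422 -0.3029  0.156 ] [0.0379 0.0039 0.1868]
261.6 155 [ 0.4303 -0.3041  0.156 ] [0.026  0.0035 0.1868]
261.3 165 [ 0.4183 -0.3053  0.156 ] [0.014  0.0032 0.1868]
261.3 175 [ 0.4062 -0.3069  0.156 ] [0.0018 0.0031 0.1868]
262 136.8 [ 0.4518 -0.3016  0.156 ] [0.0476 0.0039 0.1868]
```

Call:
step_arm(
  linear=[
    [2.6, 3.2, 30],
    [0, 0, 50],
    [0, 0, 50],
    [0, 0, 40],
    [0, 0, 30],
    [0, 0, 16.8],
    [0, 0, 0],
    [0, 0, 0],
  ],
  delta_rot=[
    [0, 0, 0.018],
    [0, 0, 0],
    [0, 0, 0],
    [0, 0, 0],
    [0, 0, 0],
    [0, 0, 0],
    [0, 0, 0],
    [0, 0, 0],
  ],
  grip=[87, 70, 55, 45, 45, 45, 45, 45],
)

```text
time_s: 5.85
tcp_pos: [0.4074, -0.3078, 0.1267]
ee_rot: [[0.994, 0.114, 0.001], [0.114, -0.994, -0.001], [0.001, 0.001, -1.0]]
wrist_force: [-1.0, 0.4, 0.4]
gripper_width: 0.522
gripper_force: 0.0
```

Call:
step_arm(
  linear=[
    [0, 0, 0],
    [0, 0, 0],
    [0, 0, 0],
    [0, 0, 0],
    [0, 0, 0],
    [0, 0, 0],
  ],
  delta_rot=[
    [0, 0, 0],
    [0, 0, 0],
    [0, 0, 0],
    [0, 0, 0],
    [0, 0, 0],
    [0, 0, 0],
  ],
  grip=[0, 0, 0, 0, 0, 0],
)

```text
time_s: 6.6
tcp_pos: [0.4066, -0.3076, 0.1259]
ee_rot: [[0.994, 0.113, 0.0], [0.113, -0.994, -0.0], [0.0, 0.0, -1.0]]
wrist_force: [-0.8, 0.9, 2.1]
gripper_width: 0.18
gripper_force: 29.9
```

```bash
python3 - <<'E'
from h import *
s=sense();print({k:np.round(s[k],4) for k in("time_s","tcp_pos","ee_rot","wrist_force","moment","gripper_width","gripper_force")})
np.savez("grasp.npz",T=s["tcp_pos"],R=s["ee_rot"])
E
```

```text
{'time_s': np.float64(6.6), 'tcp_pos': array([ 0.4066, -0.3076,  0.1259]), 'ee_rot': array([[ 9.936e-01,  1.129e-01,  0.000e+00],
       [ 1.129e-01, -9.936e-01, -1.000e-04],
       [ 0.000e+00,  1.000e-04, -1.000e+00]]), 'wrist_force': array([-0.7586,  0.8744,  2.117 ]), 'moment': array([0.0902, 0.1608, 0.0607]), 'gripper_width': np.float64(0.1802), 'gripper_force': np.float64(29.9394)}
```

Call:
step_arm(
  linear=[
    [0, 0, -8],
    [0, 0, -17],
    [0, 0, -35],
    [0, 0, -50],
    [0, 0, -50],
    [0, 0, -35],
    [0, 0, -15],
    [0, 0, 0],
  ],
  delta_rot=[
    [0, 0, 0],
    [0, 0, 0],
    [0, 0, 0],
    [0, 0, 0],
    [0, 0, 0],
    [0, 0, 0],
    [0, 0, 0],
    [0, 0, 0],
  ],
  grip=[0, 0, 0, 0, 0, 0, 0, 0],
)

```text
time_s: 7.6
tcp_pos: [0.4066, -0.3074, 0.3357]
ee_rot: [[0.994, 0.113, 0.001], [0.113, -0.994, 0.0], [0.001, -0.0, -1.0]]
wrist_force: [-0.5, -0.7, -1.6]
gripper_width: 0.179
gripper_force: 29.9
```

Call:
step_arm(
  linear=[
    [10, -20, 0],
    [20, -40, 0],
    [26, -53, 0],
    [26, -53, 0],
    [25, -50, 0],
    [16, -33, 0],
    [8, -15.5, 0],
    [0, 0, 0],
    [0, 0, 0],
    [0, 0, 0],
  ],
  delta_rot=[
    [0, 0, 0.013],
    [0, 0, 0.013],
    [0, 0, 0],
    [0, 0, 0],
    [0, 0, 0],
    [0, 0, 0],
    [0, 0, 0],
    [0, 0, 0],
    [0, 0, 0],
    [0, 0, 0],
  ],
  grip=[0, 0, 0, 0, 0, 0, 0, 0, 0, 0],
)

```text
time_s: 8.85
tcp_pos: [0.5126, -0.0333, 0.3357]
ee_rot: [[0.996, 0.086, -0.0], [0.086, -0.996, -0.0], [-0.0, 0.0, -1.0]]
wrist_force: [-0.2, -0.7, -1.5]
gripper_width: 0.183
gripper_force: 29.9
```

```bash
python3 - <<'E'
from h import *
s=sense();T,R=s["tcp_pos"],s["ee_rot"];c=capture("wrist");cv2.imwrite("pics/w2.png",c["img"][:,:,::-1])
print({k:np.round(s[k],4) for k in("time_s","tcp_pos","ee_rot","wrist_force","moment","gripper_width","gripper_force")})
np.savez("w2.npz",T=T,R=R)
for l in["rod_foot","shield","mixer","switch_pad"]:
    z={"rod_foot":T[2]+.019-.125,"switch_pad":.0965}.get(l,0)
    print(l,[(np.round(d["point"],1).tolist(),round(d["score"],2),wonz(c,T,R,d["point"],z).round(4)) for d in landmark_of("wrist",l)[:3]])
print(wpix(c,T,R,T+R@[.155,0,.106]))
a=cv2.resize(c["img"][:200,130:400],(800,592),interpolation=3);cv2.imwrite("pics/w2c.png",a[:,:,::-1])
E
```

```text
{'time_s': np.float64(8.85), 'tcp_pos': array([ 0.5126, -0.0333,  0.3357]), 'ee_rot': array([[ 9.963e-01,  8.550e-02, -3.000e-04],
       [ 8.550e-02, -9.963e-01, -1.000e-04],
       [-3.000e-04,  1.000e-04, -1.000e+00]]), 'wrist_force': array([-0.1962, -0.6639, -1.4751]), 'moment': array([-0.0641,  0.0408, -0.0069]), 'gripper_width': np.float64(0.1825), 'gripper_force': np.float64(29.9377)}
rod_foot [([259.1, 30.7], 0.74, array([ 0.6639, -0.0208,  0.2297])), ([460.3, 59.7], 0.57, array([ 0.6769, -0.2303,  0.2297]))]
shield []
mixer [([223.8, 24.8], 0.71, array([0.7353, 0.0442, 0.    ]))]
switch_pad [([256.3, 62.0], 0.7, array([ 0.6567, -0.0177,  0.0965]))]
[258.54476894  27.46053094]
```

View pics/w2c.png

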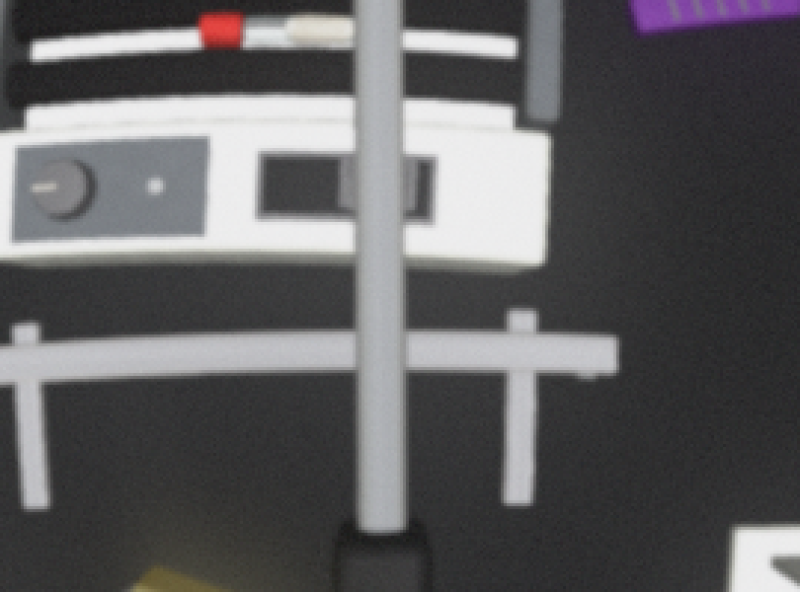

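The crop shows the thumb piece at full-image ≈(257.7,62) in its slot, partly under the shaft; the slot extends left; dial at (151,63); the shield top bar at rows ~118.

```bash
python3 - <<'E'
from h import *
d=np.load("w2.npz");T,R=d["T"],d["R"];c=capture("wrist")
f=lambda x,y,z:wonz(c,T,R,(130+x/2.963,y/2.963),z)
print("pad",f(379,184,.100), "rimL",f(340,184,.103),"rimR",f(417,184,.103))
print("pad front/back",f(379,152,.099),f(379,216,.099))
for n,p,q,z in[("slot top",(258,153),(437,157),.083),("slot bot",(258,217),(433,222),.083),("panel top",(15,149),(209,138),.083),("ledge front",(0,258),(545,262),.082),("shield front",(0,383),(617,373),.185),("shield back",(0,345),(617,337),.185),("ledge back",(25,128),(515,128),.082)]:
    a,b=f(*p,z),f(*q,z);v=a-b;print(n,a.round(4),b.round(4),"yaw",np.degrees(np.arctan2(-v[0],v[1])).round(2))
print("foot nominal",T+R@[.155,0,.106])
E
```

```text
pad [ 0.65612937 -0.01987737  0.1       ] rimL [ 0.65428913 -0.00284048  0.103     ] rimR [ 0.65713766 -0.03656177  0.103     ]
pad front/back [ 0.6712381  -0.01857393  0.099     ] [ 0.64154303 -0.02112664  0.099     ]
slot top [0.6706 0.0379 0.083 ] [ 0.6746 -0.0451  0.083 ] yaw 2.81
slot bot [0.6395 0.0352 0.083 ] [ 0.6431 -0.046   0.083 ] yaw 2.55
panel top [0.6732 0.1608 0.083 ] [0.6773 0.0619 0.083 ] yaw 2.36
ledge front [0.6178 0.1646 0.082 ] [ 0.6302 -0.1     0.082 ] yaw 2.68
shield front [0.5634 0.1147 0.185 ] [ 0.5835 -0.1124  0.185 ] yaw 5.07
shield back [0.5777 0.1152 0.185 ] [ 0.5965 -0.1109  0.185 ] yaw 4.74
ledge back [0.6842 0.157  0.082 ] [ 0.6936 -0.0804  0.082 ] yaw 2.28
foot nominal [ 0.6670169  -0.02000584  0.22963176]
```

```bash
python3 - <<'E'
from h import *
d=np.load("w2.npz");T,R=d["T"],d["R"];c=capture("wrist");im=cv2.cvtColor(c["img"],7).astype(int)
print(im[165:195,258].tolist());print(im[10:50,258].tolist());print(im[30,245:275].tolist())
t=lambda u,v,z:(R.T@(wonz(c,T,R,(u,v),T[2]+z)-T)).round(4)
print("handle front(top edge)",t(258,179,.030), "shaft", t(258.2,120,.023),t(258.2,60,.023))
Ps=[P(capture("side")),P(capture("scene"))]
F=T+R@[.155,0,.106];B=T+R@[.155,0,-.019]
print([proj(p,F) for p in Ps],[proj(p,B) for p in Ps])
for n in("side","scene"):print([(x["point"],x["score"]) for x in landmark_of(n,"rod_foot")])
b=capture("side")["img"][130:230,170:310];a=capture("scene")["img"][150:250,230:330]
cv2.imwrite("pics/c3.png",np.hstack([cv2.resize(b,(466,333),interpolation=3),cv2.resize(a,(333,333),interpolation=3)])[:,:,::-1])
E
```

```text
[176, 178, 177, 176, 175, 177, 176, 177, 177, 174, 177, 176, 173, 162, 126, 78, 38, 33, 36, 36, 39, 47, 48, 57, 56, 58, 61, 56, 59, 58]
[177, 178, 177, 177, 178, 178, 179, 176, 176, 178, 179, 177, 177, 181, 178, 177, 179, 177, 176, 178, 178, 179, 178, 180, 180, 178, 179, 179, 180, 179, 180, 182, 181, 179, 180, 180, 179, 178, 180, 181]
[56, 55, 56, 63, 95, 130, 155, 167, 175, 176, 179, 180, 179, 178, 178, 178, 178, 177, 171, 159, 131, 93, 63, 56, 56, 53, 55, 56, 56, 58]
handle front(top edge) [ 0.0463  0.     -0.03  ] shaft [ 0.0728  0.0001 -0.023 ] [ 1.011e-01  1.000e-04 -2.300e-02]
[array([223.41675105, 187.38088854]), array([276.19958079, 192.22662592])] [array([221.10240232, 156.29863174]), array([278.69941088, 168.62771944])]
[([211.8, 154.3], 0.61), ([225.9, 187.3], 0.59)]
[([113.3, 114.1], 0.9), ([279.8, 192.3], 0.77), ([148.6, 218.2], 0.65), ([211.0, 116.1], 0.48)]
```

View pics/c3.png

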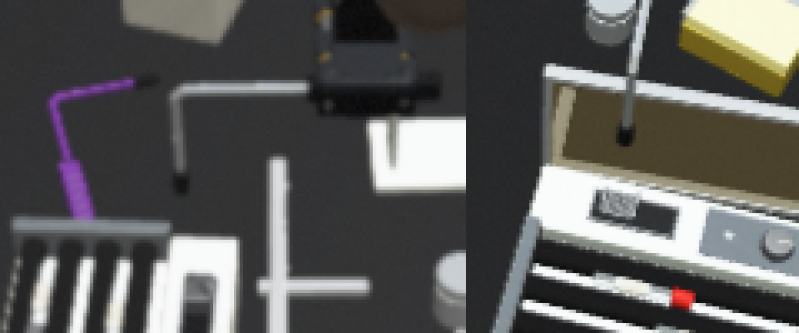

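Call:
step_arm(
  linear=[
    [-6, -2, 20],
    [-6.7, -2.1, 40],
    [0, 0, 30],
    [0, 0, 16],
    [0, 0, 8],
    [0, 0, 0],
    [0, 0, 0],
    [0, 0, 0],
  ],
  delta_rot=[
    [0, 0, 0],
    [0, 0, 0],
    [0, 0, 0],
    [0, 0, 0],
    [0, 0, 0],
    [0, 0, 0],
    [0, 0, 0],
    [0, 0, 0],
  ],
  grip=[0, 0, 0, 0, 0, 0, 0, 0],
)

```text
time_s: 10.5
tcp_pos: [0.5005, -0.0292, 0.2225]
ee_rot: [[0.996, 0.087, 0.002], [0.087, -0.996, 0.0], [0.002, -0.0, -1.0]]
wrist_force: [-0.6, 0.4, -2.0]
gripper_width: 0.182
gripper_force: 29.9
```

```bash
python3 - <<'E'
from h import *
s=sense();T,R=s["tcp_pos"],s["ee_rot"];F=T+R@[.156,0,.106];print(s["time_s"],T,R[:,0],"foot",F,s["wrist_force"],s["moment"])
C={n:capture(n) for n in("side","scene")};pd=np.array([.657,-.019,.0965])
for n in C:
    p=P(C[n]);print(n,"foot nom",proj(p,F).round(1),"pad nom",proj(p,pd).round(1))
    print([(x["point"],round(x["score"],2)) for x in landmark_of(n,"rod_foot")],[(x["point"],round(x["score"],2)) for x in landmark_of(n,"switch_pad")])
b=C["side"]["img"][170:240,195:265];a=C["scene"]["img"][170:240,245:315]
cv2.imwrite("pics/c4.png",np.hstack([cv2.resize(b,(400,400),interpolation=3),cv2.resize(a,(400,400),interpolation=3)])[:,:,::-1])
E
```

```text
10.5 [ 0.50045401 -0.02919308  0.22252186] [0.99619348 0.08715523 0.0015884 ] foot [ 0.65602667 -0.01556799  0.11676978] [-0.5930881   0.36915239 -2.01968606] [-0.03937378  0.04159187 -0.04592354]
side foot nom [228.6 213.6] pad nom [228.7 216.9]
[([303.4, 319.1], 0.64), ([228.6, 211.9], 0.55), ([214.7, 154.5], 0.52)] [([227.9, 218.7], 0.57)]
scene foot nom [276.7 207.5] pad nom [275.2 210.5]
[([115.8, 116.6], 0.82), ([274.8, 206.5], 0.52)] [([272.5, 210.2], 0.58)]
```

View pics/c4.png

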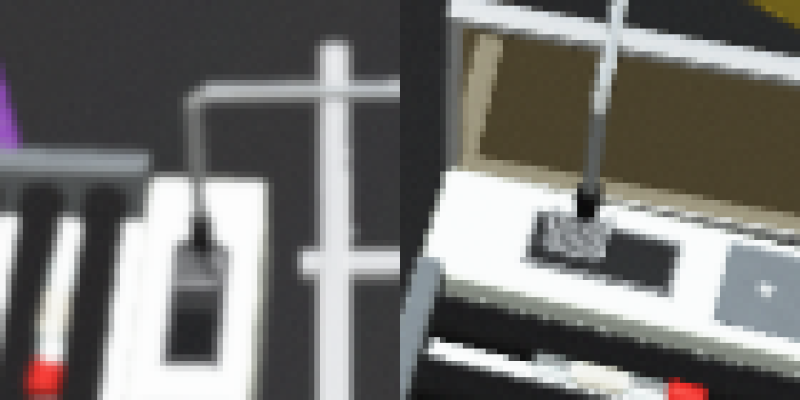

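The crops show the foot right over the pad (scene foot (277,207), pad (276,211)). Press down.

Call:
step_arm(
  linear=[
    [0, 0, 8],
    [0, 0, 6],
    [0, 0, 3],
    [0, 0, 0],
    [0, 0, 0],
  ],
  delta_rot=[
    [0, 0, 0],
    [0, 0, 0],
    [0, 0, 0],
    [0, 0, 0],
    [0, 0, 0],
  ],
  grip=[0, 0, 0, 0, 0],
)

```text
time_s: 11.42
tcp_pos: [0.5002, -0.0292, 0.2049]
ee_rot: [[0.996, 0.087, 0.0], [0.087, -0.996, -0.0], [0.0, 0.0, -1.0]]
wrist_force: [-0.2, 0.2, -1.1]
gripper_width: 0.18
gripper_force: 29.9
```

```bash
cat > f.py <<'E'
from h import *
L=[]
for i in range(5):
    capture("wrist");s=sense();L.append(np.r_[s["wrist_force"],s["moment"],s["tcp_pos"]*1000])
L=np.array(L);print(s["time_s"],"mean",L.mean(0).round(3),"sd",L.std(0)[:6].round(3),"pitch",s["ee_rot"][2,0].round(4))
E
python3 f.py
```

```text
11.675 mean [ 2.12000e-01 -2.94000e-01 -1.90600e+00 -5.90000e-02  6.20000e-02
 -6.00000e-03  5.00153e+02 -2.92380e+01  2.04955e+02] sd [0.161 0.211 0.723 0.028 0.014 0.043] pitch 0.0003
```

Call:
step_arm(
  linear=[
    [0, 0, 1.5],
    [0, 0, 1.5],
    [0, 0, 1],
    [0, 0, 0],
    [0, 0, 0],
  ],
  delta_rot=[
    [0, 0, 0],
    [0, 0, 0],
    [0, 0, 0],
    [0, 0, 0],
    [0, 0, 0],
  ],
  grip=[0, 0, 0, 0, 0],
)

```text
time_s: 12.3
tcp_pos: [0.5001, -0.0293, 0.2009]
ee_rot: [[0.996, 0.087, 0.0], [0.087, -0.996, -0.0], [0.0, 0.0, -1.0]]
wrist_force: [-0.4, 0.3, 0.2]
gripper_width: 0.181
gripper_force: 29.9
```

```bash
python3 f.py
```

```text
12.55 mean [-7.09000e-01  1.59000e-01 -2.44000e-01 -4.90000e-02  1.85000e-01
  1.00000e-02  5.00028e+02 -2.92790e+01  2.00822e+02] sd [0.237 0.484 0.327 0.022 0.03  0.015] pitch 0.0
```

Call:
step_arm(
  linear=[
    [0, 0, 1],
    [0, 0, 1],
    [0, 0, 0],
    [0, 0, 0],
  ],
  delta_rot=[
    [0, 0, 0],
    [0, 0, 0],
    [0, 0, 0],
    [0, 0, 0],
  ],
  grip=[0, 0, 0, 0],
)

```text
time_s: 13.05
tcp_pos: [0.5, -0.0293, 0.1988]
ee_rot: [[0.996, 0.087, 0.0], [0.087, -0.996, -0.0], [0.0, 0.0, -1.0]]
wrist_force: [-0.2, -0.2, 0.2]
gripper_width: 0.181
gripper_force: 29.9
```

```bash
python3 f.py
```

```text
13.3 mean [-9.31000e-01 -4.20000e-02  2.10000e-01 -6.40000e-02  1.80000e-01
 -7.00000e-03  5.00018e+02 -2.92660e+01  1.98772e+02] sd [0.314 0.279 0.303 0.017 0.035 0.012] pitch 0.0
```

Call:
step_arm(
  linear=[
    [0, 0, 1],
    [0, 0, 0],
    [0, 0, 0],
  ],
  delta_rot=[
    [0, 0, 0],
    [0, 0, 0],
    [0, 0, 0],
  ],
  grip=[0, 0, 0],
)

```text
time_s: 13.68
tcp_pos: [0.5, -0.0293, 0.1978]
ee_rot: [[0.996, 0.087, 0.0], [0.087, -0.996, -0.0], [0.0, 0.0, -1.0]]
wrist_force: [-0.3, 0.6, -0.2]
gripper_width: 0.18
gripper_force: 29.9
```

```bash
python3 f.py
```

```text
13.925 mean [-6.00000e-01 -3.41000e-01  1.59000e-01 -3.90000e-02  2.07000e-01
  8.00000e-03  5.00027e+02 -2.92650e+01  1.97775e+02] sd [0.378 0.296 0.713 0.03  0.023 0.022] pitch -0.0
```

Call:
step_arm(
  linear=[
    [0, 0, 1],
    [0, 0, 0],
    [0, 0, 0],
  ],
  delta_rot=[
    [0, 0, 0],
    [0, 0, 0],
    [0, 0, 0],
  ],
  grip=[0, 0, 0],
)

```text
time_s: 14.3
tcp_pos: [0.5, -0.0293, 0.1967]
ee_rot: [[0.996, 0.087, -0.0], [0.087, -0.996, -0.0], [-0.0, 0.0, -1.0]]
wrist_force: [-0.9, 0.1, 0.3]
gripper_width: 0.177
gripper_force: 29.9
```

```bash
python3 f.py
```

```text
14.55 mean [-4.25000e-01 -2.65000e-01 -1.39000e-01 -3.90000e-02  1.99000e-01
  1.50000e-02  5.00018e+02 -2.92620e+01  1.96769e+02] sd [0.466 0.58  0.61  0.028 0.022 0.013] pitch 0.0
```

Call:
step_arm(
  linear=[
    [0, 0, 1],
    [0, 0, 0],
    [0, 0, 0],
  ],
  delta_rot=[
    [0, 0, 0],
    [0, 0, 0],
    [0, 0, 0],
  ],
  grip=[0, 0, 0],
)

```text
time_s: 14.92
tcp_pos: [0.5, -0.0293, 0.1958]
ee_rot: [[0.996, 0.087, 0.0], [0.087, -0.996, -0.0], [0.0, 0.0, -1.0]]
wrist_force: [-0.7, -0.7, 0.9]
gripper_width: 0.18
gripper_force: 29.9
```

```bash
python3 f.py
```

```text
15.175 mean [-9.80000e-01  1.11000e-01  7.10000e-02 -5.50000e-02  2.22000e-01
 -2.00000e-03  5.00015e+02 -2.92570e+01  1.95764e+02] sd [0.222 0.271 0.555 0.023 0.029 0.032] pitch 0.0
```

Call:
step_arm(
  linear=[
    [0, 0, 1],
    [0, 0, 0],
    [0, 0, 0],
  ],
  delta_rot=[
    [0, 0, 0],
    [0, 0, 0],
    [0, 0, 0],
  ],
  grip=[0, 0, 0],
)

```text
time_s: 15.55
tcp_pos: [0.5, -0.0293, 0.1947]
ee_rot: [[0.996, 0.087, -0.0], [0.087, -0.996, -0.0], [-0.0, 0.0, -1.0]]
wrist_force: [-1.8, -0.2, -0.3]
gripper_width: 0.184
gripper_force: 29.9
```

```bash
python3 f.py
```

```text
15.8 mean [-1.32400e+00 -4.79000e-01  9.00000e-01 -6.70000e-02  2.37000e-01
  1.10000e-02  5.00024e+02 -2.92700e+01  1.94771e+02] sd [0.411 0.686 0.386 0.041 0.011 0.018] pitch 0.0
```

Call:
step_arm(
  linear=[
    [0, 0, 1],
    [0, 0, 0],
    [0, 0, 0],
  ],
  delta_rot=[
    [0, 0, 0],
    [0, 0, 0],
    [0, 0, 0],
  ],
  grip=[0, 0, 0],
)

```text
time_s: 16.18
tcp_pos: [0.5, -0.0293, 0.1937]
ee_rot: [[0.996, 0.087, -0.0], [0.087, -0.996, -0.0], [-0.0, 0.0, -1.0]]
wrist_force: [-0.2, 0.4, 0.9]
gripper_width: 0.178
gripper_force: 29.9
```

```bash
python3 f.py
```

```text
16.425 mean [-1.17100e+00 -2.76000e-01  7.78000e-01 -5.10000e-02  2.27000e-01
 -3.00000e-03  5.00021e+02 -2.92610e+01  1.93768e+02] sd [0.792 0.187 0.128 0.027 0.016 0.021] pitch 0.0001
```

Call:
step_arm(
  linear=[
    [0, 0, 1],
    [0, 0, 0],
    [0, 0, 0],
  ],
  delta_rot=[
    [0, 0, 0],
    [0, 0, 0],
    [0, 0, 0],
  ],
  grip=[0, 0, 0],
)

```text
time_s: 16.8
tcp_pos: [0.5, -0.0293, 0.1928]
ee_rot: [[0.996, 0.087, 0.0], [0.087, -0.996, 0.0], [0.0, -0.0, -1.0]]
wrist_force: [-0.5, 0.0, 1.0]
gripper_width: 0.178
gripper_force: 29.9
```

```bash
python3 f.py; python3 - <<'E'
from h import *
s=sense();T,R=s["tcp_pos"],s["ee_rot"];F=T+R@[.156,0,.106];B=T+R@[.156,0,-.019]
c=capture("side");p=P(c);print(F,proj(p,F),proj(p,B))
cv2.imwrite("pics/c5.png",cv2.resize(c["img"][165:235,195:295],(800,560),interpolation=3)[:,:,::-1])
E
```

```text
17.05 mean [-1.20300e+00  7.40000e-02  6.31000e-01 -5.40000e-02  2.38000e-01
 -7.00000e-03  5.00028e+02 -2.92650e+01  1.92769e+02] sd [0.289 0.44  0.422 0.04  0.028 0.015] pitch 0.0001
[ 0.65544347 -0.0156611   0.08678098] [229.20496891 219.75853624] [227.42375574 192.80989803]
```

View pics/c5.png

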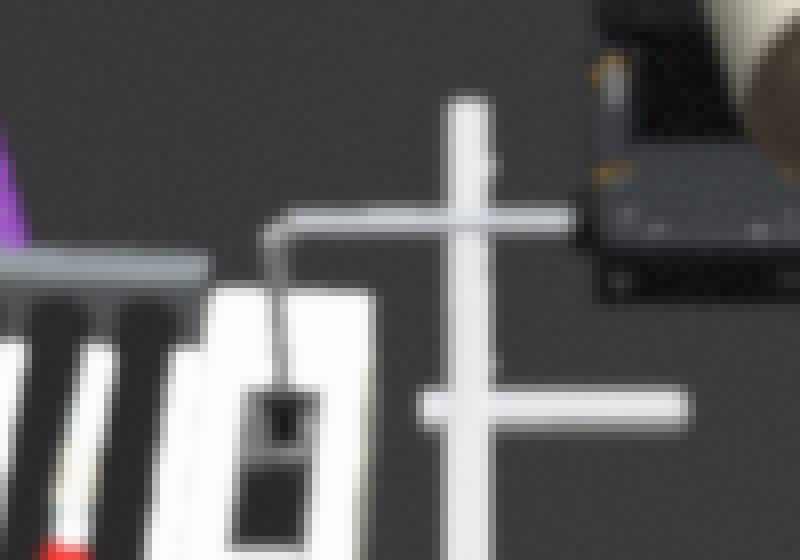

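The side crop shows the foot seated in the thumb piece at ≈(230,220), shaft level, no slip. Continue.

Call:
step_arm(
  linear=[
    [0, 0, 0.7],
    [0, 0, 0],
    [0, 0, 0],
  ],
  delta_rot=[
    [0, 0, 0],
    [0, 0, 0],
    [0, 0, 0],
  ],
  grip=[0, 0, 0],
)

```text
time_s: 17.48
tcp_pos: [0.5, -0.0293, 0.192]
ee_rot: [[0.996, 0.087, -0.0], [0.087, -0.996, -0.0], [-0.0, 0.0, -1.0]]
wrist_force: [-0.1, 0.1, 0.8]
gripper_width: 0.181
gripper_force: 29.9
```

```bash
python3 f.py
```

```text
17.725 mean [-1.19500e+00 -2.51000e-01  8.34000e-01 -5.00000e-02  2.85000e-01
  1.50000e-02  5.00015e+02 -2.92600e+01  1.92055e+02] sd [0.641 0.341 0.319 0.028 0.018 0.021] pitch 0.0
```

Call:
step_arm(
  linear=[
    [0, 0, 0.7],
    [0, 0, 0],
    [0, 0, 0],
  ],
  delta_rot=[
    [0, 0, 0],
    [0, 0, 0],
    [0, 0, 0],
  ],
  grip=[0, 0, 0],
)

```text
time_s: 18.1
tcp_pos: [0.5001, -0.0292, 0.1914]
ee_rot: [[0.996, 0.087, 0.0], [0.087, -0.996, 0.0], [0.0, 0.0, -1.0]]
wrist_force: [-1.9, -0.3, 2.0]
gripper_width: 0.178
gripper_force: 29.9
```

```bash
python3 f.py
```

```text
18.35 mean [-1.69100e+00 -2.45000e-01  1.64300e+00 -6.50000e-02  3.11000e-01
 -3.00000e-03  5.00057e+02 -2.92630e+01  1.91414e+02] sd [0.276 0.215 0.569 0.03  0.035 0.02 ] pitch 0.0001
```

Call:
step_arm(
  linear=[
    [0, -1, 0.2],
    [0, -1, 0],
    [0, 0, 0],
  ],
  delta_rot=[
    [0, 0, 0],
    [0, 0, 0],
    [0, 0, 0],
  ],
  grip=[0, 0, 0],
)

```text
time_s: 18.73
tcp_pos: [0.4999, -0.0273, 0.1912]
ee_rot: [[0.996, 0.087, 0.0], [0.087, -0.996, -0.0], [0.0, 0.0, -1.0]]
wrist_force: [-2.4, -0.9, 1.7]
gripper_width: 0.179
gripper_force: 30.0
```

```bash
python3 f.py
```

```text
18.975 mean [-1.15400e+00 -1.32800e+00  1.82800e+00 -4.16000e-01  1.63000e-01
 -1.40000e-01  4.99923e+02 -2.73010e+01  1.91164e+02] sd [0.419 0.387 0.459 0.026 0.021 0.032] pitch 0.0002
```

Call:
step_arm(
  linear=[
    [0, -1, 0],
    [0.1, -1, 0],
    [0, 0, 0],
  ],
  delta_rot=[
    [0, 0, 0],
    [0, 0, 0],
    [0, 0, 0],
  ],
  grip=[0, 0, 0],
)

```text
time_s: 19.35
tcp_pos: [0.4998, -0.0252, 0.1912]
ee_rot: [[0.996, 0.087, 0.0], [0.087, -0.996, 0.0], [0.0, -0.0, -1.0]]
wrist_force: [-1.1, -0.7, 0.6]
gripper_width: 0.182
gripper_force: 30.0
```

```bash
python3 f.py
```

```text
19.6 mean [-1.21300e+00 -7.37000e-01  1.49400e+00 -3.79000e-01  1.38000e-01
 -1.35000e-01  4.99783e+02 -2.52280e+01  1.91163e+02] sd [0.33  0.557 0.732 0.026 0.037 0.036] pitch 0.0
```

Call:
step_arm(
  linear=[
    [0.1, -1.5, 0],
    [0.1, -1.5, 0],
    [0, 0, 0],
  ],
  delta_rot=[
    [0, 0, 0],
    [0, 0, 0],
    [0, 0, 0],
  ],
  grip=[0, 0, 0],
)

```text
time_s: 19.98
tcp_pos: [0.4997, -0.0221, 0.1911]
ee_rot: [[0.996, 0.087, -0.0], [0.087, -0.996, 0.0], [-0.0, -0.0, -1.0]]
wrist_force: [-0.6, -1.8, 2.3]
gripper_width: 0.18
gripper_force: 30.0
```

```bash
python3 f.py
```

```text
20.225 mean [-1.28500e+00 -5.87000e-01  1.89100e+00 -3.67000e-01  1.93000e-01
 -1.19000e-01  4.99683e+02 -2.22130e+01  1.91152e+02] sd [0.377 0.369 0.408 0.032 0.023 0.019] pitch -0.0
```

Call:
step_arm(
  linear=[
    [0.1, -1.5, 0],
    [0, -1.5, 0],
    [0, 0, 0],
  ],
  delta_rot=[
    [0, 0, 0],
    [0, 0, 0],
    [0, 0, 0],
  ],
  grip=[0, 0, 0],
)

```text
time_s: 20.6
tcp_pos: [0.4995, -0.0191, 0.1912]
ee_rot: [[0.996, 0.087, -0.0], [0.087, -0.996, 0.0], [-0.0, -0.0, -1.0]]
wrist_force: [-1.8, -0.1, 0.6]
gripper_width: 0.176
gripper_force: 30.0
```

```bash
python3 f.py
```

```text
20.85 mean [-2.08200e+00 -1.14500e+00  1.97900e+00 -3.65000e-01  2.65000e-01
 -1.20000e-01  4.99522e+02 -1.92250e+01  1.91157e+02] sd [0.446 0.274 0.227 0.014 0.017 0.022] pitch -0.0001
```

Call:
step_arm(
  linear=[
    [0.1, -1.5, -0.4],
    [0.1, -1.5, -0.3],
    [0, 0, 0],
  ],
  delta_rot=[
    [0, 0, 0],
    [0, 0, 0],
    [0, 0, 0],
  ],
  grip=[0, 0, 0],
)

```text
time_s: 21.22
tcp_pos: [0.4996, -0.0161, 0.1918]
ee_rot: [[0.996, 0.087, 0.0], [0.087, -0.996, 0.0], [0.0, -0.0, -1.0]]
wrist_force: [-1.0, -0.6, 1.6]
gripper_width: 0.179
gripper_force: 30.0
```

```bash
python3 f.py
```

```text
21.475 mean [-9.02000e-01 -8.01000e-01  6.35000e-01 -2.90000e-01  1.50000e-02
 -9.70000e-02  4.99577e+02 -1.61540e+01  1.91811e+02] sd [0.321 0.451 0.415 0.026 0.029 0.024] pitch 0.0002
```

Call:
step_arm(
  linear=[
    [0.1, -1.5, -0.2],
    [0, -1.5, -0.2],
    [0, 0, 0],
  ],
  delta_rot=[
    [0, 0, 0],
    [0, 0, 0],
    [0, 0, 0],
  ],
  grip=[0, 0, 0],
)

```text
time_s: 21.85
tcp_pos: [0.4994, -0.0131, 0.1923]
ee_rot: [[0.996, 0.087, 0.0], [0.087, -0.996, 0.0], [0.0, -0.0, -1.0]]
wrist_force: [-1.2, -1.0, 0.8]
gripper_width: 0.184
gripper_force: 30.0
```

```bash
python3 f.py
```

```text
22.1 mean [-1.09000e+00 -8.75000e-01  6.34000e-01 -3.01000e-01 -3.80000e-02
 -8.20000e-02  4.99374e+02 -1.31960e+01  1.92269e+02] sd [0.852 0.411 0.567 0.022 0.033 0.024] pitch 0.0001
```

Call:
step_arm(
  linear=[
    [0, 0, 0.5],
    [0, 0, 0],
    [0, 0, 0],
  ],
  delta_rot=[
    [0, 0, 0],
    [0, 0, 0],
    [0, 0, 0],
  ],
  grip=[0, 0, 0],
)

```text
time_s: 22.48
tcp_pos: [0.4993, -0.0133, 0.1918]
ee_rot: [[0.996, 0.087, 0.0], [0.087, -0.996, 0.0], [0.0, -0.0, -1.0]]
wrist_force: [-1.1, -0.6, 1.0]
gripper_width: 0.179
gripper_force: 30.0
```

```bash
python3 f.py;python3 f.py
```

```text
22.725 mean [-6.21000e-01 -9.90000e-01  4.71000e-01 -2.75000e-01 -5.90000e-02
 -6.50000e-02  4.99336e+02 -1.32610e+01  1.91762e+02] sd [0.465 0.447 0.467 0.05  0.026 0.011] pitch 0.0
22.975 mean [-6.21000e-01 -8.07000e-01  5.17000e-01 -2.68000e-01 -6.00000e-02
 -9.50000e-02  4.99341e+02 -1.32600e+01  1.91775e+02] sd [0.464 0.537 0.689 0.02  0.018 0.03 ] pitch 0.0001
```

Call:
step_arm(
  linear=[
    [0, 0, 0.6],
    [0, 0, 0],
    [0, 0, 0],
  ],
  delta_rot=[
    [0, 0, 0],
    [0, 0, 0],
    [0, 0, 0],
  ],
  grip=[0, 0, 0],
)

```text
time_s: 23.35
tcp_pos: [0.4992, -0.0133, 0.1912]
ee_rot: [[0.996, 0.087, -0.0], [0.087, -0.996, -0.0], [-0.0, 0.0, -1.0]]
wrist_force: [-1.9, -0.4, 1.6]
gripper_width: 0.179
gripper_force: 30.0
```

```bash
python3 f.py
```

```text
23.6 mean [-2.25500e+00 -1.01300e+00  1.96000e+00 -2.52000e-01  2.80000e-01
 -7.40000e-02  4.99175e+02 -1.33050e+01  1.91171e+02] sd [0.397 0.418 0.364 0.026 0.018 0.006] pitch -0.0003
```

Call:
step_arm(
  linear=[
    [0, 0, 0.6],
    [0, 0, 0],
    [0, 0, 0],
  ],
  delta_rot=[
    [0, 0, 0],
    [0, 0, 0],
    [0, 0, 0],
  ],
  grip=[0, 0, 0],
)

```text
time_s: 23.98
tcp_pos: [0.4993, -0.0132, 0.1906]
ee_rot: [[0.996, 0.087, -0.0], [0.087, -0.996, 0.0], [-0.0, -0.0, -1.0]]
wrist_force: [-2.1, 0.5, 2.2]
gripper_width: 0.184
gripper_force: 30.0
```

```bash
python3 f.py
```

```text
24.225 mean [-2.30600e+00 -5.24000e-01  2.46900e+00 -1.49000e-01  4.39000e-01
 -3.20000e-02  4.99268e+02 -1.32610e+01  1.90535e+02] sd [0.206 0.368 0.577 0.014 0.037 0.023] pitch -0.0001
```

Call:
step_arm(
  linear=[
    [0.1, -1.5, -0.2],
    [0.1, -1.5, 0],
    [0, 0, 0],
  ],
  delta_rot=[
    [0, 0, 0],
    [0, 0, 0],
    [0, 0, 0],
  ],
  grip=[0, 0, 0],
)

```text
time_s: 24.6
tcp_pos: [0.4993, -0.0102, 0.1907]
ee_rot: [[0.996, 0.087, 0.0], [0.087, -0.996, -0.0], [0.0, 0.0, -1.0]]
wrist_force: [-1.7, -0.9, 0.7]
gripper_width: 0.181
gripper_force: 30.0
```

```bash
python3 f.py
```

```text
24.85 mean [-1.23000e+00 -1.16300e+00  1.44500e+00 -4.00000e-01  1.66000e-01
 -1.14000e-01  4.99350e+02 -1.02250e+01  1.90738e+02] sd [0.597 0.344 0.499 0.046 0.026 0.029] pitch 0.0002
```

Call:
step_arm(
  linear=[
    [0.1, -1.5, 0],
    [0, -1.5, 0],
    [0, 0, 0],
  ],
  delta_rot=[
    [0, 0, 0],
    [0, 0, 0],
    [0, 0, 0],
  ],
  grip=[0, 0, 0],
)

```text
time_s: 25.22
tcp_pos: [0.4992, -0.0071, 0.1908]
ee_rot: [[0.996, 0.087, 0.0], [0.087, -0.996, 0.0], [0.0, -0.0, -1.0]]
wrist_force: [-1.4, -1.3, 1.9]
gripper_width: 0.18
gripper_force: 30.0
```

```bash
python3 f.py; python3 - <<'E'
from h import *
c=capture("side")
cv2.imwrite("pics/c6.png",cv2.resize(c["img"][190:240,205:255],(600,600),interpolation=3)[:,:,::-1])
E
```

```text
25.475 mean [-1.25800e+00 -1.03100e+00  1.40600e+00 -3.48000e-01  7.90000e-02
 -1.21000e-01  4.99161e+02 -7.19100e+00  1.90773e+02] sd [0.236 0.106 0.38  0.011 0.009 0.029] pitch 0.0001
```

View pics/c6.png

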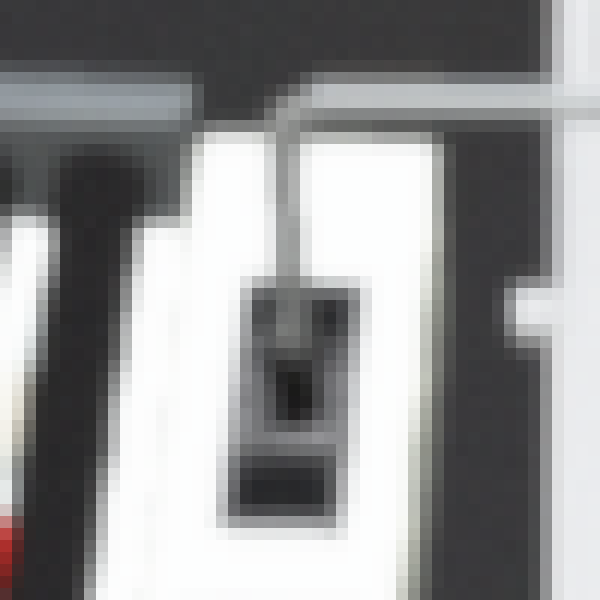

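The crop shows the thumb piece moved well left (rim at crop row 438, slot end row 520) with the foot in it. Continue.

Call:
step_arm(
  linear=[
    [0.1, -1.5, 0.2],
    [0.1, -1.5, 0.1],
    [0, 0, 0],
  ],
  delta_rot=[
    [0, 0, 0],
    [0, 0, 0],
    [0, 0, 0],
  ],
  grip=[0, 0, 0],
)

```text
time_s: 25.9
tcp_pos: [0.4989, -0.0042, 0.1905]
ee_rot: [[0.996, 0.087, -0.0], [0.087, -0.996, -0.0], [-0.0, 0.0, -1.0]]
wrist_force: [-1.6, -1.2, 1.4]
gripper_width: 0.181
gripper_force: 30.0
```

```bash
python3 f.py
```

```text
26.15 mean [-2.18700e+00 -1.14600e+00  1.68800e+00 -3.98000e-01  3.02000e-01
 -1.28000e-01  4.98916e+02 -4.25400e+00  1.90457e+02] sd [0.6   0.65  0.61  0.025 0.028 0.01 ] pitch -0.0002
```

Call:
step_arm(
  linear=[
    [0.1, -1.5, 0],
    [0, -1.5, 0],
    [0, 0, 0],
  ],
  delta_rot=[
    [0, 0, 0],
    [0, 0, 0],
    [0, 0, 0],
  ],
  grip=[0, 0, 0],
)

```text
time_s: 26.52
tcp_pos: [0.499, -0.0011, 0.1905]
ee_rot: [[0.996, 0.087, 0.0], [0.087, -0.996, 0.0], [0.0, -0.0, -1.0]]
wrist_force: [-0.6, -1.6, 3.0]
gripper_width: 0.176
gripper_force: 30.0
```

```bash
python3 f.py
```

```text
26.775 mean [-1.48900e+00 -1.35800e+00  2.11800e+00 -3.76000e-01  1.92000e-01
 -1.05000e-01  4.98941e+02 -1.16800e+00  1.90455e+02] sd [0.303 0.265 0.351 0.018 0.023 0.015] pitch 0.0002
```

Travelled 28 mm; now in 1 mm steps until the end stop is felt.

Call:
step_arm(
  linear=[
    [0, -1, 0],
    [0, 0, 0],
    [0, 0, 0],
  ],
  delta_rot=[
    [0, 0, 0],
    [0, 0, 0],
    [0, 0, 0],
  ],
  grip=[0, 0, 0],
)

```text
time_s: 27.15
tcp_pos: [0.4988, -0.0003, 0.1905]
ee_rot: [[0.996, 0.087, 0.0], [0.087, -0.996, 0.0], [0.0, 0.0, -1.0]]
wrist_force: [-1.0, -1.5, 1.6]
gripper_width: 0.184
gripper_force: 30.0
```

```bash
python3 f.py
```

```text
27.4 mean [-1.22600e+00 -1.34200e+00  1.44600e+00 -4.03000e-01  6.90000e-02
 -1.35000e-01  4.98848e+02 -2.50000e-01  1.90452e+02] sd [0.374 0.658 0.456 0.016 0.046 0.021] pitch 0.0001
```

Call:
step_arm(
  linear=[
    [0.1, -1, 0],
    [0, 0, 0],
    [0, 0, 0],
  ],
  delta_rot=[
    [0, 0, 0],
    [0, 0, 0],
    [0, 0, 0],
  ],
  grip=[0, 0, 0],
)

```text
time_s: 27.78
tcp_pos: [0.4988, 0.0007, 0.1905]
ee_rot: [[0.996, 0.087, -0.0], [0.087, -0.996, -0.0], [-0.0, 0.0, -1.0]]
wrist_force: [-2.1, -1.4, 1.8]
gripper_width: 0.178
gripper_force: 30.0
```

```bash
python3 f.py
```

```text
28.025 mean [-9.56000e-01 -1.39700e+00  1.89400e+00 -4.38000e-01  1.29000e-01
 -1.53000e-01  4.98769e+02  7.43000e-01  1.90452e+02] sd [0.347 0.515 0.392 0.032 0.033 0.018] pitch -0.0
```

Call:
step_arm(
  linear=[
    [0, -1, 0],
    [0, 0, 0],
    [0, 0, 0],
  ],
  delta_rot=[
    [0, 0, 0],
    [0, 0, 0],
    [0, 0, 0],
  ],
  grip=[0, 0, 0],
)

```text
time_s: 28.4
tcp_pos: [0.4987, 0.0018, 0.1905]
ee_rot: [[0.996, 0.087, -0.0], [0.087, -0.996, 0.0], [-0.0, -0.0, -1.0]]
wrist_force: [-0.8, -0.3, 1.6]
gripper_width: 0.184
gripper_force: 30.0
```

```bash
python3 f.py
```

```text
28.65 mean [-1.17500e+00 -8.32000e-01  1.18200e+00 -3.95000e-01  1.61000e-01
 -1.41000e-01  4.98709e+02  1.75700e+00  1.90452e+02] sd [0.571 0.401 0.343 0.028 0.032 0.025] pitch -0.0
```

Call:
step_arm(
  linear=[
    [0, -1, 0],
    [0, 0, 0],
    [0, 0, 0],
  ],
  delta_rot=[
    [0, 0, 0],
    [0, 0, 0],
    [0, 0, 0],
  ],
  grip=[0, 0, 0],
)

```text
time_s: 29.02
tcp_pos: [0.4986, 0.0028, 0.1904]
ee_rot: [[0.996, 0.087, 0.0], [0.087, -0.996, 0.0], [0.0, -0.0, -1.0]]
wrist_force: [-1.4, -1.1, 1.8]
gripper_width: 0.18
gripper_force: 30.0
```

```bash
python3 f.py
```

```text
29.275 mean [-1.35400e+00 -1.35200e+00  1.35400e+00 -4.30000e-01  7.10000e-02
 -1.28000e-01  4.98645e+02  2.75200e+00  1.90462e+02] sd [0.629 0.145 0.374 0.032 0.037 0.013] pitch 0.0001
```

Call:
step_arm(
  linear=[
    [0, -1, 0],
    [0, 0, 0],
    [0, 0, 0],
  ],
  delta_rot=[
    [0, 0, 0],
    [0, 0, 0],
    [0, 0, 0],
  ],
  grip=[0, 0, 0],
)

```text
time_s: 29.65
tcp_pos: [0.4986, 0.0037, 0.1905]
ee_rot: [[0.996, 0.087, 0.0], [0.087, -0.996, -0.0], [0.0, 0.0, -1.0]]
wrist_force: [-1.5, -1.4, 2.6]
gripper_width: 0.18
gripper_force: 30.1
```

```bash
python3 f.py
```

```text
29.9 mean [-9.22000e-01 -1.49100e+00  1.40900e+00 -4.95000e-01  1.10000e-02
 -1.61000e-01  4.98567e+02  3.72800e+00  1.90457e+02] sd [0.385 0.616 0.335 0.021 0.016 0.013] pitch 0.0001
```

Call:
step_arm(
  linear=[
    [0, -1, 0],
    [0, 0, 0],
    [0, 0, 0],
  ],
  delta_rot=[
    [0, 0, 0],
    [0, 0, 0],
    [0, 0, 0],
  ],
  grip=[0, 0, 0],
)

```text
time_s: 30.28
tcp_pos: [0.4986, 0.0048, 0.1904]
ee_rot: [[0.996, 0.087, 0.0], [0.087, -0.996, 0.0], [0.0, -0.0, -1.0]]
wrist_force: [0.3, -1.7, 1.4]
gripper_width: 0.181
gripper_force: 30.1
```

```bash
python3 f.py; python3 - <<'E'
from h import *
for n in("side","scene"):
    capture(n);print([(x["point"],round(x["score"],2)) for x in landmark_of(n,"switch_pad")])
c=capture("side")["img"];d=capture("scene")["img"][185:235,255:305]
cv2.imwrite("pics/c7.png",np.hstack([cv2.resize(c[190:240,205:255],(400,400),interpolation=3),cv2.resize(d,(400,400),interpolation=3)])[:,:,::-1])
E
```

```text
30.525 mean [-4.62000e-01 -1.08800e+00  7.56000e-01 -4.92000e-01 -2.49000e-01
 -1.70000e-01  4.98583e+02  4.78700e+00  1.90453e+02] sd [0.543 0.184 0.419 0.032 0.018 0.018] pitch 0.0003
[([226.6, 223.6], 0.55)]
[([286.4, 213.8], 0.47)]
```

View pics/c7.png

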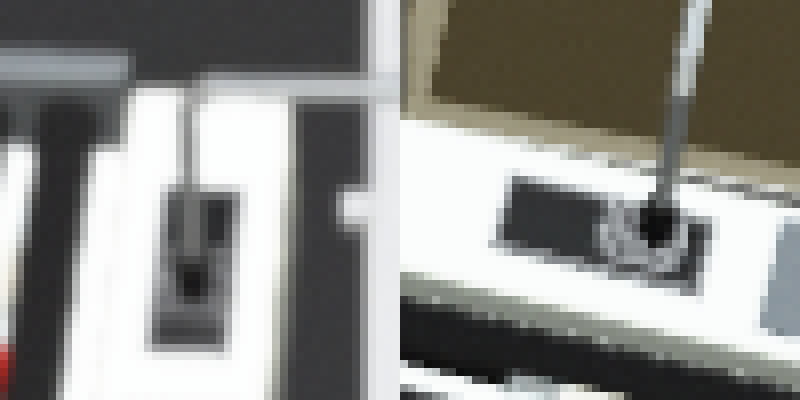

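Call:
step_arm(
  linear=[
    [0, 0, 0.4],
    [0, 0, 0],
    [0, 0, 0],
  ],
  delta_rot=[
    [0, 0, 0],
    [0, 0, 0],
    [0, 0, 0],
  ],
  grip=[0, 0, 0],
)

```text
time_s: 31.2
tcp_pos: [0.4983, 0.0047, 0.19]
ee_rot: [[0.996, 0.087, -0.0], [0.087, -0.996, -0.0], [-0.0, -0.0, -1.0]]
wrist_force: [-0.8, -1.6, 0.5]
gripper_width: 0.181
gripper_force: 30.0
```

```bash
python3 f.py
```

```text
31.45 mean [-2.50000e-01 -1.05100e+00  9.14000e-01 -4.17000e-01 -8.10000e-02
 -1.32000e-01  4.98351e+02  4.71700e+00  1.90026e+02] sd [0.318 0.371 0.646 0.026 0.041 0.01 ] pitch -0.0002
```

Call:
step_arm(
  linear=[
    [0, -1, 0],
    [0, 0, 0],
    [0, 0, 0],
  ],
  delta_rot=[
    [0, 0, 0],
    [0, 0, 0],
    [0, 0, 0],
  ],
  grip=[0, 0, 0],
)

```text
time_s: 31.82
tcp_pos: [0.4984, 0.0057, 0.19]
ee_rot: [[0.996, 0.087, 0.0], [0.087, -0.996, -0.0], [0.0, 0.0, -1.0]]
wrist_force: [-0.3, -1.6, 0.8]
gripper_width: 0.181
gripper_force: 30.1
```

```bash
python3 f.py
```

```text
32.075 mean [-4.76000e-01 -1.10400e+00  5.92000e-01 -4.56000e-01 -1.77000e-01
 -1.90000e-01  4.98408e+02  5.72500e+00  1.90046e+02] sd [0.392 0.481 0.374 0.02  0.016 0.032] pitch 0.0001
```

Call:
step_arm(
  linear=[
    [0, 0, 0.5],
    [0, 0, 0],
    [0, 0, 0],
  ],
  delta_rot=[
    [0, 0, 0],
    [0, 0, 0],
    [0, 0, 0],
  ],
  grip=[0, 0, 0],
)

```text
time_s: 32.45
tcp_pos: [0.4982, 0.0057, 0.1896]
ee_rot: [[0.996, 0.087, -0.0], [0.087, -0.996, -0.0], [-0.0, 0.0, -1.0]]
wrist_force: [-1.8, -0.4, 1.3]
gripper_width: 0.18
gripper_force: 30.0
```

```bash
python3 f.py
```

```text
32.7 mean [-1.27600e+00 -9.54000e-01  1.30400e+00 -4.61000e-01  1.36000e-01
 -1.55000e-01  4.98203e+02  5.69900e+00  1.89540e+02] sd [0.374 0.324 0.57  0.038 0.015 0.01 ] pitch -0.0003
```

Call:
step_arm(
  linear=[
    [0, 0, 0.3],
    [0, 0, 0],
    [0, 0, 0],
  ],
  delta_rot=[
    [0, 0, 0],
    [0, 0, 0],
    [0, 0, 0],
  ],
  grip=[0, 0, 0],
)

```text
time_s: 33.08
tcp_pos: [0.4983, 0.0057, 0.1893]
ee_rot: [[0.996, 0.087, -0.0], [0.087, -0.996, -0.0], [-0.0, 0.0, -1.0]]
wrist_force: [-1.7, -0.8, 1.1]
gripper_width: 0.18
gripper_force: 30.0
```

```bash
python3 f.py
```

```text
33.325 mean [-2.03400e+00 -1.03400e+00  2.10600e+00 -4.28000e-01  2.78000e-01
 -1.34000e-01  4.98320e+02  5.72100e+00  1.89251e+02] sd [0.353 0.584 0.246 0.028 0.032 0.015] pitch -0.0001
```

On the stop again (it falls along the travel). Continue left to the end stop.

Call:
step_arm(
  linear=[
    [0, -1, 0],
    [0, 0, 0],
    [0, 0, 0],
  ],
  delta_rot=[
    [0, 0, 0],
    [0, 0, 0],
    [0, 0, 0],
  ],
  grip=[0, 0, 0],
)

```text
time_s: 33.7
tcp_pos: [0.4984, 0.0067, 0.1892]
ee_rot: [[0.996, 0.087, 0.0], [0.087, -0.996, -0.0], [0.0, 0.0, -1.0]]
wrist_force: [-1.7, -1.1, 1.5]
gripper_width: 0.181
gripper_force: 30.1
```

```bash
python3 f.py
```

```text
Traceback (most recent call last):
  File "f.py", line 4, in <module>
    capture("wrist");s=sense();L.append(np.r_[s["wrist_force"],s["moment"],s["tcp_pos"]*1000])
    ~~~~~~~^^^^^^^^^
ValueError: 200 camera calls are used up
```

Call:
step_arm(
  linear=[
    [0, -1, 0],
    [0, 0, 0],
    [0, 0, 0],
  ],
  delta_rot=[
    [0, 0, 0],
    [0, 0, 0],
    [0, 0, 0],
  ],
  grip=[0, 0, 0],
)

```text
time_s: 34.22
tcp_pos: [0.4982, 0.0077, 0.1892]
ee_rot: [[0.996, 0.087, 0.0], [0.087, -0.996, -0.0], [0.0, 0.0, -1.0]]
wrist_force: [-0.6, -2.4, 0.5]
gripper_width: 0.178
gripper_force: 30.2
```

```bash
python3 f.py
```

```text
Traceback (most recent call last):
  File "f.py", line 4, in <module>
    capture("wrist");s=sense();L.append(np.r_[s["wrist_force"],s["moment"],s["tcp_pos"]*1000])
    ~~~~~~~^^^^^^^^^
ValueError: 200 camera calls are used up
```

No camera left; forces and moments from sense() remain, and the stand pose is known from the grasp.

```bash
cat > g.py <<'E'
from station import sense
import numpy as np
s=sense();print(round(float(s["time_s"]),2),np.round(s["wrist_force"],2),np.round(s["moment"],3),np.round(s["tcp_pos"]*1000,2),np.round(s["joint_velocities"],1))
E
python3 g.py
```

```text
34.23 [-0.58 -2.36  0.47] [-0.836 -0.159 -0.325] [498.22   7.65 189.21] [0.  0.  0.1 0.  0.  0.2]
```

Call:
step_arm(
  linear=[
    [0, 0, 0],
    [0, 0, 0],
  ],
  delta_rot=[
    [0, 0, 0],
    [0, 0, 0],
  ],
  grip=[0, 0],
)

```text
time_s: 34.48
tcp_pos: [0.4982, 0.0077, 0.1892]
ee_rot: [[0.996, 0.087, 0.0], [0.087, -0.996, -0.0], [0.0, 0.0, -1.0]]
wrist_force: [-0.0, -2.4, 0.5]
gripper_width: 0.184
gripper_force: 30.2
```

```bash
python3 g.py
```

```text
34.48 [-0.05 -2.41  0.5 ] [-0.889 -0.182 -0.327] [498.22   7.7  189.25] [ 0.1 -0.  -0.1  0.1 -0.1  0. ]
```

End stop felt (lateral force doubled within 1 mm). Ease the side push, then let it rise.

Call:
step_arm(
  linear=[
    [0, 0.5, 0],
    [0, 0.5, 0],
    [0, 0, 0],
  ],
  delta_rot=[
    [0, 0, 0],
    [0, 0, 0],
    [0, 0, 0],
  ],
  grip=[0, 0, 0],
)

```text
time_s: 34.85
tcp_pos: [0.4984, 0.0068, 0.1893]
ee_rot: [[0.996, 0.087, 0.0], [0.087, -0.996, 0.0], [0.0, -0.0, -1.0]]
wrist_force: [0.3, -1.5, 1.0]
gripper_width: 0.187
gripper_force: 30.1
```

```bash
python3 g.py
```

```text
34.85 [ 0.28 -1.5   1.03] [-0.688 -0.202 -0.257] [498.36   6.82 189.29] [-0.  -0.   0.   0.1 -0.1 -0. ]
```

Call:
step_arm(
  linear=[
    [0, 0, -1],
    [0, 0, -1],
    [0, 0, -1],
    [0, 0, -1],
    [0, 0, -1],
    [0, 0, 0],
  ],
  delta_rot=[
    [0, 0, 0],
    [0, 0, 0],
    [0, 0, 0],
    [0, 0, 0],
    [0, 0, 0],
    [0, 0, 0],
  ],
  grip=[0, 0, 0, 0, 0, 0],
)

```text
time_s: 35.6
tcp_pos: [0.4984, 0.0068, 0.1943]
ee_rot: [[0.996, 0.087, 0.0], [0.087, -0.996, 0.0], [0.0, -0.0, -1.0]]
wrist_force: [0.7, -2.6, -0.7]
gripper_width: 0.184
gripper_force: 30.1
```

```bash
python3 g.py
```

```text
35.6 [ 0.66 -2.6  -0.67] [-0.598 -0.377 -0.23 ] [498.38   6.76 194.33] [-0.   0.1 -0.3 -0.   0.1  0.1]
```

Call:
step_arm(
  linear=[
    [0, 0.3, -1],
    [0, 0.2, -1],
    [0, 0, -1],
    [0, 0, 0],
  ],
  delta_rot=[
    [0, 0, 0],
    [0, 0, 0],
    [0, 0, 0],
    [0, 0, 0],
  ],
  grip=[0, 0, 0, 0],
)

```text
time_s: 36.1
tcp_pos: [0.4984, 0.0063, 0.1974]
ee_rot: [[0.996, 0.087, 0.0], [0.087, -0.996, 0.0], [0.0, -0.0, -1.0]]
wrist_force: [0.3, -0.8, -0.7]
gripper_width: 0.181
gripper_force: 30.1
```

```bash
python3 g.py
```

```text
36.1 [ 0.33 -0.81 -0.74] [-0.495 -0.485 -0.176] [498.43   6.3  197.35] [ 0.1  0.  -0.1 -0.   0.1 -0. ]
```

Call:
step_arm(
  linear=[
    [0, 0, -1],
    [0, 0, -1],
    [0, 0, -1],
    [0, 0, 0],
  ],
  delta_rot=[
    [0, 0, 0],
    [0, 0, 0],
    [0, 0, 0],
    [0, 0, 0],
  ],
  grip=[0, 0, 0, 0],
)

```text
time_s: 36.6
tcp_pos: [0.4978, 0.0062, 0.2]
ee_rot: [[0.996, 0.087, -0.001], [0.087, -0.996, -0.0], [-0.001, 0.0, -1.0]]
wrist_force: [0.5, -0.7, -1.0]
gripper_width: 0.18
gripper_force: 30.0
```

```bash
python3 g.py
```

```text
36.6 [ 0.5  -0.68 -1.  ] [-0.426 -0.118 -0.119] [497.78   6.16 199.98] [ 0.  -0.  -0.2  0.   0.1  0. ]
```

Call:
step_arm(
  linear=[
    [0, 0, -1],
    [0, 0, -1],
    [0, 0, -1],
    [0, 0, -1],
    [0, 0, 0],
  ],
  delta_rot=[
    [0, 0, 0],
    [0, 0, 0],
    [0, 0, 0],
    [0, 0, 0],
    [0, 0, 0],
  ],
  grip=[0, 0, 0, 0, 0],
)

```text
time_s: 37.22
tcp_pos: [0.4984, 0.0064, 0.2044]
ee_rot: [[0.996, 0.087, 0.0], [0.087, -0.996, 0.0], [0.0, -0.0, -1.0]]
wrist_force: [0.0, -0.1, -1.1]
gripper_width: 0.18
gripper_force: 30.0
```

```bash
python3 g.py
```

```text
37.23 [ 0.04 -0.1  -1.09] [-0.02   0.063  0.037] [498.43   6.41 204.38] [ 0.   0.  -0.1 -0.   0.  -0. ]
```

Free of contact with the switch up. Lift and carry the rod back.

Call:
step_arm(
  linear=[
    [0, 0, -10],
    [0, 0, -25],
    [0, 0, -40],
    [0, 0, -35],
    [0, 0, -21.6],
    [0, 0, 0],
  ],
  delta_rot=[
    [0, 0, 0],
    [0, 0, 0],
    [0, 0, 0],
    [0, 0, -0.013],
    [0, 0, -0.013],
    [0, 0, 0],
  ],
  grip=[0, 0, 0, 0, 0, 0],
)

```text
time_s: 37.98
tcp_pos: [0.4992, 0.0064, 0.3382]
ee_rot: [[0.994, 0.113, 0.005], [0.113, -0.994, 0.001], [0.005, -0.001, -1.0]]
wrist_force: [0.0, -0.7, -2.8]
gripper_width: 0.177
gripper_force: 30.0
```

Call:
step_arm(
  linear=[
    [-8, 20, 0],
    [-18, 42, 0],
    [-22, 52, 0],
    [-22, 53, 0],
    [-22, 53, 0],
    [-20, 47, 0],
    [-10, 24, 0],
    [-4.7, 10.6, 0],
    [0, 0, 0],
    [0, 0, 0],
  ],
  delta_rot=[
    [0, 0, 0],
    [0, 0, 0],
    [0, 0, 0],
    [0, 0, 0],
    [0, 0, 0],
    [0, 0, 0],
    [0, 0, 0],
    [0, 0, 0],
    [0, 0, 0],
    [0, 0, 0],
  ],
  grip=[0, 0, 0, 0, 0, 0, 0, 0, 0, 0],
)

```text
time_s: 39.22
tcp_pos: [0.4068, -0.3069, 0.3356]
ee_rot: [[0.993, 0.114, -0.0], [0.114, -0.993, 0.0], [-0.0, -0.0, -1.0]]
wrist_force: [-0.3, 0.6, -1.5]
gripper_width: 0.18
gripper_force: 30.0
```

```bash
python3 - <<'E'
from station import sense
import numpy as np
d=np.load("grasp.npz");s=sense();R=s["ee_rot"]
print(s["time_s"],s["tcp_pos"],R[:,0],"to grasp, tool mm",R.T@(d["T"]-s["tcp_pos"])*1000,"yaw diff (tool z)",-(np.arctan2(d["R"][1,0],d["R"][0,0])-np.arctan2(R[1,0],R[0,0])),s["moment"],s["wrist_force"])
E
```

```text
39.225 [ 0.40675138 -0.30690781  0.33562026] [ 9.93471707e-01  1.14078691e-01 -1.37769684e-04] to grasp, tool mm [-1.57032465e-01  7.88199020e-01  2.09683791e+02] yaw diff (tool z) 0.001161949529851991 [-0.05562705  0.05830512  0.01727577] [-0.33938809  0.62095199 -1.51144   ]
```

Call:
step_arm(
  linear=[
    [0, 0.7, 30],
    [0, 0, 50],
    [0, 0, 50],
    [0, 0, 40],
    [0, 0, 15],
    [0, 0, 5],
    [0, 0, 0],
    [0, 0, 0],
  ],
  delta_rot=[
    [0, 0, 0.001],
    [0, 0, 0],
    [0, 0, 0],
    [0, 0, 0],
    [0, 0, 0],
    [0, 0, 0],
    [0, 0, 0],
    [0, 0, 0],
  ],
  grip=[0, 0, 0, 0, 0, 0, 0, 0],
)

```text
time_s: 40.22
tcp_pos: [0.4076, -0.3088, 0.1474]
ee_rot: [[0.994, 0.112, 0.003], [0.112, -0.994, -0.001], [0.003, 0.002, -1.0]]
wrist_force: [-0.5, 0.5, -0.9]
gripper_width: 0.178
gripper_force: 30.0
```

```bash
python3 g.py
```

```text
40.23 [-0.49  0.5  -0.93] [-0.057  0.1    0.009] [ 407.56 -308.82  147.36] [-0.1  0.  -0.4 -0.1  0.1  0.1]
```

Call:
step_arm(
  linear=[
    [0, 0, 5],
    [0, 0, 5],
    [0, 0, 4],
    [0, 0, 3],
    [0, 0, 1.5],
    [0, 0, 0],
    [0, 0, 0],
  ],
  delta_rot=[
    [0, 0, 0],
    [0, 0, 0],
    [0, 0, 0],
    [0, 0, 0],
    [0, 0, 0],
    [0, 0, 0],
    [0, 0, 0],
  ],
  grip=[0, 0, 0, 0, 0, 0, 0],
)

```text
time_s: 41.1
tcp_pos: [0.4067, -0.3085, 0.1274]
ee_rot: [[0.994, 0.112, 0.0], [0.112, -0.994, -0.0], [0.0, 0.0, -1.0]]
wrist_force: [0.5, -0.8, -2.9]
gripper_width: 0.179
gripper_force: 30.0
```

```bash
python3 g.py
```

```text
41.1 [ 0.47 -0.83 -2.92] [-0.101  0.099 -0.03 ] [ 406.67 -308.51  127.45] [ 0.1 -0.1  0.  -0.1 -0.  -0.1]
```

Call:
step_arm(
  linear=[
    [0, -0.8, 0.7],
    [0, 0, 0.5],
    [0, 0, 0],
    [0, 0, 0],
  ],
  delta_rot=[
    [0, 0, 0],
    [0, 0, 0],
    [0, 0, 0],
    [0, 0, 0],
  ],
  grip=[0, 0, 0, 0],
)

```text
time_s: 41.6
tcp_pos: [0.4066, -0.3076, 0.1264]
ee_rot: [[0.994, 0.112, 0.0], [0.112, -0.994, -0.0], [0.0, 0.0, -1.0]]
wrist_force: [0.1, 1.7, 0.3]
gripper_width: 0.179
gripper_force: 30.0
```

```bash
python3 g.py
```

```text
41.6 [0.09 1.67 0.33] [ 0.223  0.184 -0.006] [ 406.57 -307.65  126.36] [-0.1  0.2 -0.1  0.1 -0.  -0. ]
```

Call:
step_arm(
  linear=[
    [0, 0, 0.3],
    [0, 0, 0],
    [0, 0, 0],
  ],
  delta_rot=[
    [0, 0, 0],
    [0, 0, 0],
    [0, 0, 0],
  ],
  grip=[0, 0, 0],
)

```text
time_s: 41.98
tcp_pos: [0.4066, -0.3077, 0.1261]
ee_rot: [[0.994, 0.112, 0.0], [0.112, -0.994, -0.0], [0.0, 0.0, -1.0]]
wrist_force: [-0.2, 2.4, 2.3]
gripper_width: 0.18
gripper_force: 30.0
```

```bash
python3 g.py
```

```text
41.98 [-0.18  2.38  2.34] [ 0.44  0.35 -0.06] [ 406.59 -307.67  126.09] [-0.  -0.   0.  -0.1  0.1  0. ]
```

Resting on the notch floors as at the start. Release.

Call:
step_arm(
  linear=[
    [0, 0, 0],
    [0, 0, 0],
    [0, 0, 0],
    [0, 0, 0],
    [0, 0, 0],
    [0, 0, 0],
  ],
  delta_rot=[
    [0, 0, 0],
    [0, 0, 0],
    [0, 0, 0],
    [0, 0, 0],
    [0, 0, 0],
    [0, 0, 0],
  ],
  grip=[22, 28, 34, 40, 50, 50],
)

```text
time_s: 42.72
tcp_pos: [0.4065, -0.3076, 0.1258]
ee_rot: [[0.994, 0.112, -0.0], [0.112, -0.994, 0.0], [-0.0, -0.0, -1.0]]
wrist_force: [0.5, 0.7, -0.4]
gripper_width: 0.555
gripper_force: 0.0
```

Call:
step_arm(
  linear=[
    [0, 0, -10],
    [0, 0, -30],
    [0, 0, -50],
    [0, 0, -50],
    [0, 0, -40],
    [0, 0, -20],
    [0, 0, 0],
    [0, 0, 0],
    [0, 0, 0],
  ],
  delta_rot=[
    [0, 0, 0],
    [0, 0, 0],
    [0, 0, 0],
    [0, 0, 0],
    [0, 0, 0],
    [0, 0, 0],
    [0, 0, 0],
    [0, 0, 0],
    [0, 0, 0],
  ],
  grip=[50, 50, 50, 50, 50, 50, 50, 50, 50],
)

```text
time_s: 43.85
tcp_pos: [0.406, -0.3074, 0.3245]
ee_rot: [[0.994, 0.112, -0.002], [0.112, -0.994, 0.001], [-0.002, -0.001, -1.0]]
wrist_force: [0.0, -0.7, 0.4]
gripper_width: 0.571
gripper_force: 0.0
```

```bash
python3 g.py
```

```text
43.85 [ 0.02 -0.71  0.41] [-0.021 -0.001 -0.021] [ 405.99 -307.39  324.52] [ 0.   0.1  0.3  0.2 -0.1  0. ]
```

Forces are near zero and the rod was let go where it was supported. Handing in.

```bash
python3 -c "
from station import finish_job
print(finish_job())"
```

```text
the job is handed in; nothing more can be done
None
```

The job is handed in at about 44 s: the switch was pressed to its stop, slid left to the felt end stop and released, and the rod was laid back in its stand with its foot at the same end. The final switch position and rod placement were judged by force and pose only, because the camera calls ran out at about 34 s.

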